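# Dress the hanger-arm sample display

## Robot

A 7-joint arm with a two-finger parallel gripper is mounted at the origin on the work surface. World frame = base frame: x ahead of the robot, y to its left, z up, the work surface at z = 0. Lengths are in m, angles in rad, forces in N, time in s.
With the tool pointing down it reaches from about 0.4 to 0.875 m from the base axis. Payload 19.3 kg.
Tool frame: the origin (TCP) lies between the finger pads; the fingertips stand ahead of it and the grasp point (between the pads) lies 8 mm behind it (bot.tip_extent is the x of the fingertips in the tool frame, in m); x points along the fingers, y is the direction in which the jaws open and shut, and the axes are right-handed (so a half turn about x gives the same grasp; the last joint's range is limited). The gripper opens to 85 mm and grips with 20 to 120 N. Pads are 22 mm wide; open, the fingers measure 114 mm over their backs; the gripper's body (76 mm by 85 mm) begins 54 mm behind the grasp point. The pads swing forward as they close: fully open they stand 13 mm farther back than shut.
Start: joints at [-1.328, 0.521, -0.036, 1.599, 0.021, 1.021, -0.113], TCP at [0.192, 0.595, 0.242] pointing down, gripper open.
Joint ranges: [-2.91, 2.91], [-0.3, 2.13], [-1.5, 1.42], [0.17, 2.43], [-1.26, 4.41], [0.16, 1.93], [-2.52, 2.52]. Speed limits (rad/s): [1.89, 1.89, 2.39, 2.39, 3.01, 3.01, 3.01].

## Interface

Orientations are given as [roll, pitch, yaw] about the fixed x, y, z axes, in that order (R = Rz(yaw) Ry(pitch) Rx(roll)).
In Python, from workcell import observe, grab_frame, camera_info, bot, nets gives the robot as it stands.
- The arm moves only by the tool jog_arm, never from a script. Its argument "commands" is a list of rows, each a list of 6 numbers: the shift along the tool's x, y, z in mm, then the turn, a rotation vector about the tool's x, y, z in rad. A call has 1 to 20 rows; each row shifts and turns the pose as measured when the row begins, along the tool's axes as they then stand; what a row does not reach is not made up. A row lasts 1/10 s, in which the tool goes at most 50 mm and 8.59 degrees, less where a joint would pass 70% of its speed; a pose out of reach is approached as far as the arm can. A call is refused whole if a number of a shift passes 50 or a number of a turn 0.15, either way. A call with a gripper value outside its range is refused whole. "gripper" is the closure in counts, from 0 (fully open) to 255 (shut), set as the call begins (left out, the last holds). The fingers move at their own pace and stop on an object; "newtons" is the grip in N (left out, the last holds). Time passes only in rows, so rows that do not move let the fingers close. It gives the time, the measured TCP pose, the force and the opening at its end, in the units of the state.
- observe(): the state, without advancing time (a new reading comes with each control period).
- grab_frame(name): name is "scene" or "top" or "wrist"; returns the picture (420x560x3 uint8, red, green, blue); there is no depth.
- camera_info(name): a dict with "fov_y" (degrees; the focal length in pixels is half the picture's height over the tangent of half this angle, whatever the lens; pixels are square), "cx", "cy" (the principal point, pixels), "R" (3x3) and "t" (3): a world point X has camera coordinates R X + t; the wrist camera has in their place "tool_from_camera" (4x4, takes a point from camera to tool coordinates, whose origin is the TCP and whose axes are the tool frame's). Camera axes: x right, y down, z forward; pixel columns grow to the right and rows downward; lengths in m; the calibration is good to about 2 mm. A picture is of the moment at which its call begins: read the wrist's pose just before it. camera_info takes no time and is no camera call.
- bot.job_done(): hands the job in, once; it reports no verdict.
Trained networks look in the newest picture that a camera, given by its name, has taken for a name from the list of things; names that differ only in an ending like _2 or _b are one class to them, and where a whole thing is asked for, a point or a joint stands for the part that bears it (a point fixed in the world has none). Each returns a list of dicts, best first, with "p" (0 to 1); they miss things now and then, are a little off and sometimes report something else, mostly with a low value. They report only what shows in the picture. A call takes as long as a camera call. They do not tell look-alikes from the thing itself.
- nets.find_in(camera, name): "rect" ([left, top, right, bottom] in pixels, round what is visible of it).
- nets.silhouettes(camera, name): "mask" (420x560 bool, what is visible of it) and "rect" ([left, top, right, bottom] in pixels, round what is visible of it).
- nets.pinpoint(camera, name): "location" ([column, row] in pixels: a listed point, or the origin of a listed thing).
The state is a dict: "clock": time; "qpos": joint angles; "qd": joint speeds; "joint_efforts": joint torques, N m; "position": TCP position; "tool_rot": TCP orientation; "force": force on the tool from outside, world axes, zero at the start; "moment": the same for the moment, N m; "grip_width": finger opening in m.
Only numpy, scipy, OpenCV 4.12 (cv2) and the standard library are available. Lean on these libraries where they do the work, as an engineer would, in place of code of your own. Each camera call takes 0.05 s, during which the arm holds its last target.

## Task

Set up the shop's sample display: slide every hanger arm on the table, open end first, into the sleeve with the plate of its own colour, just until the edge of its painted band nearer that end is level with the sleeve's mouth (no deeper), and seat every finish block flat, square and fully down in the pocket of its own colour. Any order will do; leave the mirror, the jar and the gift box where they are, and let go of everything at the end.

Things in the scene. Friction and masses are not known exactly. Their poses are not given: they have to be found in the camera images.
- hanger_gold: gold square-tube hanger arm, 180 x 30 x 30 mm, about 0.18 kg, lying on the table (may be absent). Origin at its middle; its x axis runs along the tube towards the open end that goes into the sleeve (at +90 mm); the other end (-90 mm) has a red plug. A black band 8 mm wide runs round it; the band's edge nearer the open end is 50 mm from the open end
- mark_gold (a point): point on the axis of the gold arm at the edge of its black band nearer the open end (50 mm from the open end), axes as the arm's: this must come to the sleeve's mouth
- mouth_gold (a point): centre of the mouth of the sleeve for the gold arm (the sleeve with the gold plate on top). The sleeve is a level aluminium block, 50 x 50 mm and 100 mm long, with a square bore 33 x 33 mm, 85 mm deep (deeper than the marks, so the arm does not stop by itself), with a 4 mm lead-in; x axis of this point is along the bore, inwards; 65 mm above the table. An arm left in it stays put, sagging by a few degrees. Arms do not fit tightly: 1.5 mm clearance on each side
- hanger_black: black square-tube hanger arm, 180 x 30 x 30 mm, about 0.18 kg, lying on the table (may be absent). Origin at its middle; its x axis runs along the tube towards the open end that goes into the sleeve (at +90 mm); the other end (-90 mm) has a red plug. A white band 8 mm wide runs round it; the band's edge nearer the open end is 60 mm from the open end
- mark_black (a point): point on the axis of the black arm at the edge of its white band nearer the open end (60 mm from the open end), axes as the arm's: this must come to the sleeve's mouth
- mouth_black (a point): centre of the mouth of the sleeve for the black arm (the sleeve with the black plate on top). The sleeve is a level aluminium block, 50 x 50 mm and 100 mm long, with a square bore 33 x 33 mm, 85 mm deep (deeper than the marks, so the arm does not stop by itself), with a 4 mm lead-in; x axis of this point is along the bore, inwards; 65 mm above the table. An arm left in it stays put, sagging by a few degrees. Arms do not fit tightly: 1.5 mm clearance on each side
- hanger_white: white square-tube hanger arm, 180 x 30 x 30 mm, about 0.18 kg, lying on the table (may be absent). Origin at its middle; its x axis runs along the tube towards the open end that goes into the sleeve (at +90 mm); the other end (-90 mm) has a red plug. A black band 8 mm wide runs round it; the band's edge nearer the open end is 70 mm from the open end
- mark_white (a point): point on the axis of the white arm at the edge of its black band nearer the open end (70 mm from the open end), axes as the arm's: this must come to the sleeve's mouth
- mouth_white (a point): centre of the mouth of the sleeve for the white arm (the sleeve with the white plate on top). The sleeve is a level aluminium block, 50 x 50 mm and 100 mm long, with a square bore 33 x 33 mm, 85 mm deep (deeper than the marks, so the arm does not stop by itself), with a 4 mm lead-in; x axis of this point is along the bore, inwards; 65 mm above the table. An arm left in it stays put, sagging by a few degrees. Arms do not fit tightly: 1.5 mm clearance on each side
- stand: grey fixed stand carrying the three sleeves side by side, 80 mm apart along its y axis (white at +80, black at 0, gold at -80 mm), mouths towards the robot. Base 130 x 270 x 15 mm; origin under it, at table height; x axis points along the bores away from the robot. Sleeve tops are 90 mm high, their mouths are 40 mm in front (-x) of the origin
- block_walnut: dark walnut wood finish block, 70 x 40 x 24 mm, about 0.12 kg, lying flat on the table (may be absent). Origin at its centre, x along the 70 mm, y along the 40 mm, z along the 24 mm; either way round is fine
- pocket_walnut (a point): centre of the floor of the pocket for the dark walnut wood block (pocket with floor and tab of that colour), 73 x 43 mm, 8 mm deep with a 2 mm lead-in; its floor is 8 mm and its rim 16 mm above the table; x along the 73 mm, z up. A seated block stands 16 mm proud of the rim, its centre 12 mm above the floor
- block_stone: white stone finish block, 70 x 40 x 24 mm, about 0.12 kg, lying flat on the table (may be absent). Origin at its centre, x along the 70 mm, y along the 40 mm, z along the 24 mm; either way round is fine
- pocket_stone (a point): centre of the floor of the pocket for the white stone block (pocket with floor and tab of that colour), 73 x 43 mm, 8 mm deep with a 2 mm lead-in; its floor is 8 mm and its rim 16 mm above the table; x along the 73 mm, z up. A seated block stands 16 mm proud of the rim, its centre 12 mm above the floor
- block_blue: blue finish block, 70 x 40 x 24 mm, about 0.12 kg, lying flat on the table (may be absent). Origin at its centre, x along the 70 mm, y along the 40 mm, z along the 24 mm; either way round is fine
- pocket_blue (a point): centre of the floor of the pocket for the blue block (pocket with floor and tab of that colour), 73 x 43 mm, 8 mm deep with a 2 mm lead-in; its floor is 8 mm and its rim 16 mm above the table; x along the 73 mm, z up. A seated block stands 16 mm proud of the rim, its centre 12 mm above the floor
- board: fixed dark steel board with three pockets, 110 x 260 x 16 mm; origin under its middle at table height; pockets 85 mm apart along its y axis (its long side, which runs roughly away from the robot)
- mirror: bystander: round standing mirror, disc 124 mm across on a white foot 100 mm wide, 154 mm high; origin under its foot
- jar: bystander: amber glass jar, 60 mm across, 80 mm high; origin under it
- giftbox: bystander: green gift box 80 x 60 x 50 mm with a gold strip; origin under it
Things that resemble listed ones, but are neither listed nor needed, are in the scene too. What is meant by the block_walnut is not purple or red, and is the larger of those in its own colour.

How it is judged:
At the end, for the whole second after the job is handed in: Every arm present is in its own sleeve, band edge within 6 mm of the mouth along the bore and of its centre across, aligned to 0.12 rad; every block present is in its own pocket within 5 mm of centre, 3 mm of fully down, flat to 0.06 and square to 0.1 rad; all at rest (x of mark_gold in the frame of mouth_gold between -0.006 and 0.006 m and y of mark_gold in the frame of mouth_gold between -0.006 and 0.006 m and z of mark_gold in the frame of mouth_gold between -0.006 and 0.006 m and angle between the x axis of hanger_gold and the x axis of mouth_gold, either way round below 0.12 rad and linear speed of each of hanger_gold, hanger_black, hanger_white, block_walnut, block_stone, block_blue below 0.02 m/s and x of mark_black in the frame of mouth_black between -0.006 and 0.006 m and y of mark_black in the frame of mouth_black between -0.006 and 0.006 m and z of mark_black in the frame of mouth_black between -0.006 and 0.006 m and angle between the x axis of hanger_black and the x axis of mouth_black, either way round below 0.12 rad and x of mark_white in the frame of mouth_white between -0.006 and 0.006 m and y of mark_white in the frame of mouth_white between -0.006 and 0.006 m and z of mark_white in the frame of mouth_white between -0.006 and 0.006 m and angle between the x axis of hanger_white and the x axis of mouth_white, either way round below 0.12 rad and horizontal distance between block_walnut and pocket_walnut below 0.005 m and z of block_walnut in the frame of pocket_walnut between 0.009 and 0.015 m and angle between the z axis of block_walnut and the z axis of pocket_walnut, either way round below 0.06 rad and angle between the x axis of block_walnut and the x axis of pocket_walnut, either way round below 0.1 rad and horizontal distance between block_stone and pocket_stone below 0.005 m and z of block_stone in the frame of pocket_stone between 0.009 and 0.015 m and angle between the z axis of block_stone and the z axis of pocket_stone, either way round below 0.06 rad and angle between the x axis of block_stone and the x axis of pocket_stone, either way round below 0.1 rad and horizontal distance between block_blue and pocket_blue below 0.005 m and z of block_blue in the frame of pocket_blue between 0.009 and 0.015 m and angle between the z axis of block_blue and the z axis of pocket_blue, either way round below 0.06 rad and angle between the x axis of block_blue and the x axis of pocket_blue, either way round below 0.1 rad); the robot touches nothing.
It fails at once if the standing mirror is shoved or tipped (moved over 30 mm) (distance of mirror from where it was at the start of the episode above 0.03 m).
It fails at once if the glass jar is shoved or tipped (moved over 30 mm) (distance of jar from where it was at the start of the episode above 0.03 m).
It fails at once if the gift box is shoved or tipped (moved over 30 mm) (distance of giftbox from where it was at the start of the episode above 0.03 m).
Of hanger_gold, hanger_black, hanger_white only 2 to 3 are there at a start; the rules pass over those that are not, and their reading is None.
Of block_walnut, block_stone, block_blue only 2 to 3 are there at a start; the rules pass over those that are not, and their reading is None.
At some moment in a run one of block_walnut, block_stone, block_blue may be knocked a few centimetres aside while the robot is not near it.
Once in a run the grip may slacken for a moment while it holds something.
It also fails if it takes over 210 s, if anything falls off the work surface, if the arm or the gripper's body presses on something with over 40 N, if the wrist force passes 120 N, or if a joint passes its speed limit or range.

## Working session

There is one attempt and no reset: what is moved stays moved. The work goes in short steps, Python scripts to look and compute and a tool call to move; the robot and the scene stay as the last step left them, time stands still between calls to the robot, and variables do not carry over. Pictures are saved under pics/ and viewed, and the job is handed in when it is done.

Besides the shell and the picture viewer there is one more tool, called after "Request:" as name([rows], argument=value, ...), one row to a line, values as JSON. jog_arm: Moves the arm, as the interface text tells. Its arguments: {"type":"object","properties":{"commands":{"type":"array","items":{"type":"array","items":{"type":"number"}}},"gripper":{"type":"number"},"newtons":{"type":"number"}},"required":["commands"]}

```bash
ls; mkdir -p pics; python3 - <<'E'
from workcell import observe, grab_frame, camera_info, bot, nets
import cv2
print(observe())
for n in ("scene","top","wrist"):
    im=grab_frame(n); cv2.imwrite(f"pics/{n}0.png",cv2.resize(im[:,:,::-1],(800,600),interpolation=cv2.INTER_CUBIC))
    print(n,camera_info(n))
print(bot.tip_extent)
E
```

```text
pics
{'clock': 0.0, 'qpos': array([-1.32818153,  0.52203819, -0.03633916,  1.60002961,  0.02118766,
        1.02110705, -0.11278102]), 'qd': array([-0.00081872,  0.00123698, -0.00095148,  0.00012224,  0.0027941 ,
        0.0010775 , -0.00171321]), 'joint_efforts': array([-1.58741295e-03, -9.27127075e+01,  1.97909296e+00, -3.69946826e+01,
        1.77753990e-02,  8.08502053e-03,  2.67922439e-05]), 'position': array([0.19225668, 0.5943331 , 0.2417028 ]), 'tool_rot': array([-1.51200917,  1.56959863, -1.82481083]), 'force': array([ 0.86472048, -0.47413221,  0.24564121]), 'moment': array([ 0.02580092, -0.00362326,  0.01672197]), 'grip_width': 0.0854751765675188}
scene {'fov_y': 56.040886233383475, 'cx': 278.71392451930336, 'cy': 207.46457787705785, 'R': array([[ 8.79873298e-01,  4.75208307e-01,  2.10526067e-04],
       [ 3.12450672e-01, -5.78185027e-01, -7.53708599e-01],
       [-3.58046864e-01,  6.63233849e-01, -6.57208722e-01]]), 't': array([-0.52366613, -0.18283137,  1.42970793])}
top {'fov_y': 48.866476428542896, 'cx': 277.59985729745233, 'cy': 208.2507422683966, 'R': array([[ 0.00777921, -0.99995299,  0.00578823],
       [-0.99937263, -0.00797444, -0.03450718],
       [ 0.03455172, -0.00551616, -0.99938769]]), 't': array([-0.06214841,  0.60282113,  1.4929091 ])}
wrist {'fov_y': 60.433571623355775, 'cx': 281.16989183786524, 'cy': 210.38168974191248, 'tool_from_camera': array([[-8.91563177e-04, -3.10378100e-01,  9.50612771e-01,
        -1.30297385e-01],
       [ 9.99999443e-01,  2.60522397e-04,  1.02294347e-03,
         1.53581255e-03],
       [-5.65155168e-04,  9.50613153e-01,  3.10377694e-01,
        -7.88864972e-02],
       [ 0.00000000e+00,  0.00000000e+00,  0.00000000e+00,
         1.00000000e+00]])}
0.011
```

View pics/top0.png

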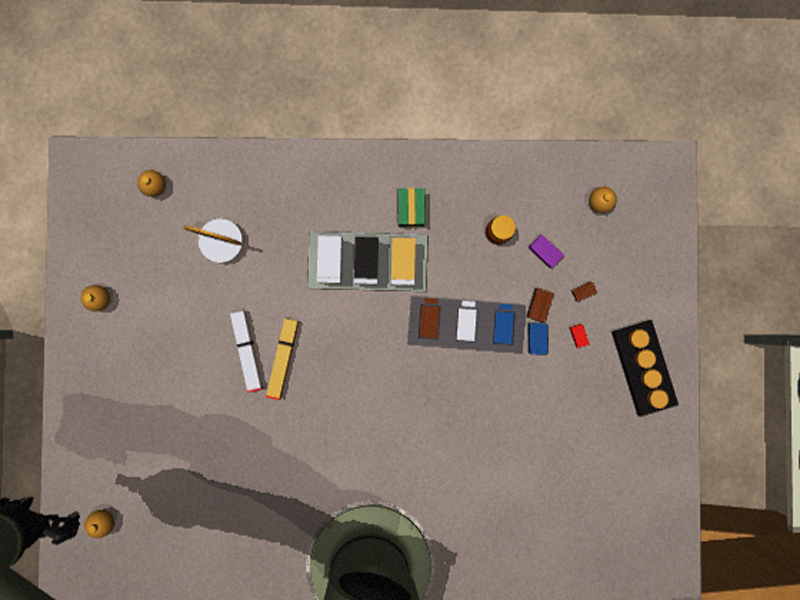

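View pics/scene0.png

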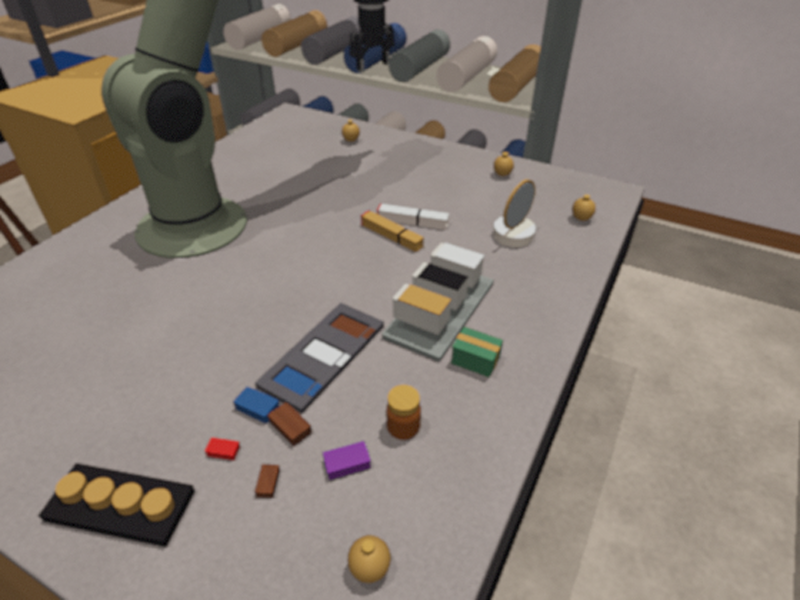

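View pics/wrist0.png

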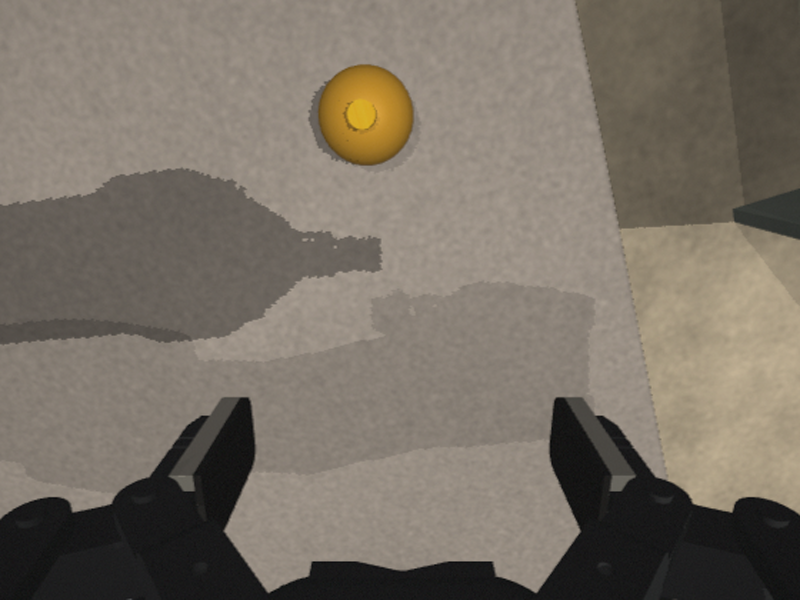

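The top view (800x600) shows the gold arm at (283,357) and the white arm at (246,350), both with their red plugs towards the robot. The stand is at (367,262) and the board at (467,325), with its pockets in the order walnut, white, blue.

Candidates for the walnut block:
- The larger brown block at (541,304).
- The small brown block at (584,291), a decoy.
- The red block at (580,336) and the purple block at (547,250), both decoys.

By the description, the larger brown one is the walnut block. The blue block is at (538,338). There is no black arm and no stone block.

```bash
cat > h.py <<'E'
import numpy as np, cv2
from scipy.spatial.transform import Rotation as Ro
from workcell import observe, grab_frame, camera_info, bot, nets
def cam(name):
    ci=camera_info(name); f=210/np.tan(np.radians(ci["fov_y"]/2))
    K=np.array([[f,0,ci["cx"]],[0,f,ci["cy"]],[0,0,1]])
    if name=="wrist":
        s=observe(); T=np.eye(4); T[:3,:3]=Ro.from_euler("xyz",s["tool_rot"]).as_matrix(); T[:3,3]=s["position"]
        M=T@ci["tool_from_camera"]; W=np.linalg.inv(M); return K,W[:3,:3],W[:3,3]
    return K,np.array(ci["R"]),np.array(ci["t"])
def unproj(c,px,z):
    K,R,t=c; px=np.atleast_2d(px).astype(float)
    d=(np.c_[px,np.ones(len(px))]@np.linalg.inv(K).T)@R; o=-R.T@t
    return o+d*((z-o[2])/d[:,2])[:,None]
def proj(c,X):
    K,R,t=c; p=(np.atleast_2d(X)@R.T+t)@K.T; return p[:,:2]/p[:,2:]
def rect(mask,c,z):
    m=np.argwhere(mask)[:,::-1]; w=unproj(c,m,z)[:,:2]
    (cx,cy),(a,b),th=cv2.minAreaRect((w*1000).astype(np.float32))
    if a<b: a,b=b,a; th+=90
    th=(th+90)%180-90
    return np.round([cx,cy,a,b,th],1)
def plan(pos,yaw):
    """pos target TCP, yaw = direction of tool y (world, rad), tool x down; minimal of two half-turns."""
    s=observe(); R0=Ro.from_euler("xyz",s["tool_rot"]); best=None
    for k in (0,np.pi):
        y=np.array([np.cos(yaw+k),np.sin(yaw+k),0]); x=np.array([0,0,-1.]); R=Ro.from_matrix(np.c_[x,y,np.cross(x,y)])
        rv=(R0.inv()*R).as_rotvec()
        if best is None or np.linalg.norm(rv)<np.linalg.norm(best[1]): best=(R,rv)
    d=R0.inv().apply(np.array(pos)-s["position"])*1000
    print("shift in current tool mm",d.round(1),"rot",best[1].round(3),"q7",s["qpos"][6].round(2))
def save(name,im,crop=None,sc=1):
    if crop: im=im[crop[1]:crop[3],crop[0]:crop[2]]
    cv2.imwrite("pics/"+name+".png",cv2.resize(np.ascontiguousarray(im[:,:,::-1]),None,fx=sc,fy=sc,interpolation=cv2.INTER_CUBIC))
E
python3 - <<'E'
from h import *
im=grab_frame("top"); c=cam("top")
for n,z in (("hanger_gold",.03),("hanger_white",.03),("hanger_black",.03),("block_walnut",.024),("block_blue",.024),("block_stone",.024),("stand",.015),("board",.016),("mirror",0),("jar",.08),("giftbox",.05)):
    for d in nets.silhouettes("top",n)[:3]:
        print(n,round(d["p"],2),np.round(d["rect"]),rect(d["mask"],c,z))
for n,z in (("mark_gold",.015),("mark_white",.015),("mouth_gold",.065),("mouth_black",.065),("mouth_white",.065),("pocket_walnut",.008),("pocket_stone",.008),("pocket_blue",.008),("hanger_gold",.015),("hanger_white",.015),("block_walnut",.012),("block_blue",.012),("stand",0),("board",0)):
    for d in nets.pinpoint("top",n)[:2]:
        print(n,round(d["p"],2),np.round(d["location"],1),unproj(c,d["location"],z).round(4))
save("c1",im,(280,120,430,300),4)
E
```

```text
hanger_gold 0.76 [187. 224. 208. 279.] [463.7 197.7 182.2  37.3 -13.3]
hanger_white 0.83 [162. 222. 185. 275.] [481.4 279.5 177.6  36.5  13.8]
hanger_white 0.41 [341. 151. 362. 173.] [ 757.  -289.6   68.8   54.7  -44.6]
hanger_black 0.57 [131. 154. 171. 184.] [726.6 348.8 117.4  99.6 -73. ]
block_walnut 0.88 [370. 202. 384. 225.] [ 589.3 -380.3   69.7   42.9  -16.7]
block_walnut 0.69 [370. 163. 393. 187.] [ 710.  -394.3   73.1   46.1   45.2]
block_walnut 0.57 [288. 209. 369. 247.] [ 543.3 -214.8  259.1  109.4   86.1]
block_blue 0.71 [370. 226. 385. 247.] [ 5.159e+02 -3.750e+02  7.100e+01  4.520e+01  1.000e-01]
block_blue 0.38 [216. 163. 302. 206.] [685.   10.4 268.  129.4  88.9]
block_stone 0.71 [279. 133. 299. 160.] [ 8.081e+02 -8.620e+01  8.470e+01  5.840e+01  5.000e-01]
stand 0.56 [218. 162. 305. 204.] [686.1  11.2 269.4 131.4  89.6]
board 0.75 [285. 210. 369. 247.] [ 544.5 -215.6  260.3  112.4   86. ]
mirror 0.65 [130. 151. 172. 187.] [728.7 358.9 127.4 103.8 -76.6]
jar 0.73 [286. 206. 368. 248.] [ 543.7 -208.7  253.6  108.    86.9]
jar 0.71 [344. 148. 364. 172.] [ 750.8 -282.3  
[... 813 characters left out ...]
[ 0.543  -0.3067  0.008 ]]
hanger_gold 0.86 [196.8 252.6] [[0.4578 0.2024 0.015 ]]
hanger_gold 0.21 [301.3 222.2] [[ 0.5585 -0.1345  0.015 ]]
hanger_white 0.84 [170.2 246. ] [[0.4784 0.2885 0.015 ]]
hanger_white 0.43 [356.2 227.5] [[ 0.5427 -0.3126  0.015 ]]
block_walnut 0.76 [380.6 214.2] [[ 0.5866 -0.3925  0.012 ]]
block_walnut 0.68 [408.9 202.6] [[ 0.6251 -0.4848  0.012 ]]
block_blue 0.64 [374.6 235.9] [[ 0.5159 -0.373   0.012 ]]
block_blue 0.43 [378.4 213.8] [[ 0.5878 -0.3854  0.012 ]]
stand 0.91 [259.5 185.8] [[0.6769 0.0025 0.    ]]
stand 0.69 [346.3 159.9] [[ 0.7646 -0.2823  0.    ]]
board 0.87 [326.7 227.6] [[ 0.5416 -0.2186  0.    ]]
board 0.44 [157.7 168.2] [[0.732  0.3369 0.    ]]
```

View crop.

View pics/c1.png

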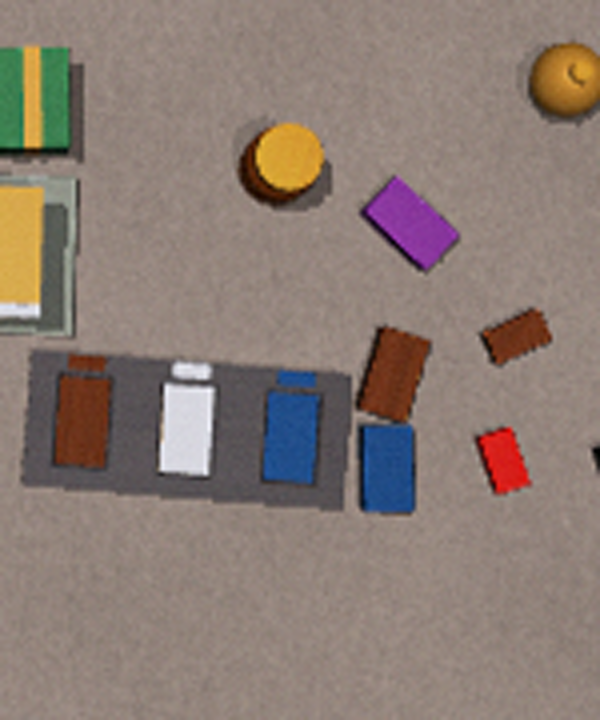

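Close crop check: the chosen walnut block is the full-size brown one at (378,213) in top pixels. The blue block lies along the board edge, and walnut is just beyond it. I'll do the gold arm first.

```bash
python3 - <<'E'
from h import *
s=observe(); R=Ro.from_euler("xyz",s["tool_rot"]).as_matrix(); print(R.round(3))
for y in (-103.3,):
    plan([0.44,0.203,0.19],np.radians(y))
E
```

```text
[[-0.     0.308  0.951]
 [-0.     0.951 -0.308]
 [-1.    -0.     0.   ]]
shift in current tool mm [  52.3 -296.4  356.2] rot [-0.081  0.     0.   ] q7 -0.11
```

Request:
jog_arm([
  [3,-25,30,0,0,0],
  [3,-25,30,0,0,0],
  [3,-25,30,0,0,0],
  [3,-25,30,0,0,0],
  [3,-25,30,0,0,0],
  [3,-25,30,0,0,0],
  [3,-25,30,0,0,0],
  [3,-25,30,0,0,0],
  [3,-25,30,0,0,0],
  [3,-25,30,0,0,0],
  [3,-25,30,0,0,0],
  [3,-25,30,0,0,0],
], gripper=100)

```text
clock: 2.65
position: [0.4489, 0.1888, 0.2049]
tool_rot: [1.58, 1.566, 1.276]
force: [1.4, -0.3, 0.4]
grip_width: 0.0522
```

Request:
jog_arm([
  [0,0,0,0.15,0,0],
  [0,0,0,0.15,0,0],
  [0,0,0,0.15,0,0],
  [0,0,0,0.15,0,0],
  [0,0,0,0.15,0,0],
  [0,0,0,0.15,0,0],
  [0,0,0,0.15,0,0],
  [0,0,0,0.15,0,0],
  [0,0,0,0.15,0,0],
  [0,0,0,0.15,0,0],
  [0,0,0,0.15,0,0],
  [0,0,0,0.15,0,0],
  [0,0,0,0.15,0,0],
  [0,0,0,0.15,0,0],
  [0,0,0,0.15,0,0],
  [0,0,0,0.15,0,0],
  [0,0,0,0.15,0,0],
  [0,0,0,0.15,0,0],
  [0,0,0,0.15,0,0],
  [0,0,0,0.15,0,0],
])

```text
clock: 4.65
position: [0.4535, 0.1828, 0.2072]
tool_rot: [-2.099, 1.56, 0.874]
force: [-0.1, 0.5, -0.8]
grip_width: 0.052
```

```bash
python3 - <<'E'
from h import *
s=observe(); print(s["clock"],s["position"],s["qpos"].round(2),s["grip_width"])
R=Ro.from_euler("xyz",s["tool_rot"]).as_matrix(); print(R.round(3))
im=grab_frame("wrist"); save("w1",im)
plan([0.44,0.203,0.19],np.radians(-103.3))
E
```

```text
4.65 [0.45345138 0.18283718 0.20718982] [-1.12  0.48  0.84  2.02 -0.49  0.84 -1.74] 0.05198391909734881
[[ 0.007 -0.167 -0.986]
 [ 0.008 -0.986  0.167]
 [-1.    -0.009 -0.005]]
shift in current tool mm [ 17.1 -17.2  16.8] rot [ 0.054 -0.005  0.009] q7 -1.75
```

View pics/w1.png

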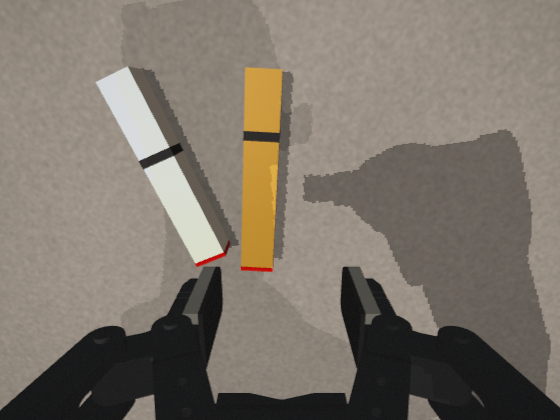

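The wrist view shows the gold arm with its band at (262,136) and red plug at (256,268), and the white arm with its band at (161,155).

```bash
python3 - <<'E'
from h import *
c=cam("wrist"); im=grab_frame("wrist"); 
for n in ("hanger_gold","hanger_white"):
    d=nets.silhouettes("wrist",n)[0]; print(n,d["p"],rect(d["mask"],c,.03))
hsv=cv2.cvtColor(im,cv2.COLOR_RGB2HSV)
m=((hsv[...,0]>12)&(hsv[...,0]<35)&(hsv[...,1]>110)&(hsv[...,2]>90)).astype(np.uint8)
m=cv2.morphologyEx(m,cv2.MORPH_CLOSE,np.ones((15,15)))
n,l,st,_=cv2.connectedComponentsWithStats(m); k=1+np.argmax(st[1:,4]); print("gold col",rect(l==k,c,.03),st[k])
# band top edge in picture, unprojected at z=.03; open-end corners
for p in ((245,132),(280,133),(247,68),(281,70),(241,266),(272,267),(139,162),(181,147),(97,82),(130,67),(195,262),(224,250)): print(p,unproj(c,p,.03)[0].round(4))
E
```

```text
hanger_gold 0.63 [467.5 202.5 179.6  30.3 -12.5]
hanger_white 0.97 [485.1 278.9 179.7  40.1  13.6]
gold col [469.7 202.3 175.4  30.3 -12.6] [ 242   68   40  200 6979]
(245, 132) [0.5086 0.2072 0.03  ]
(280, 133) [0.5027 0.1784 0.03  ]
(247, 68) [0.5573 0.1953 0.03  ]
(281, 70) [0.5511 0.1689 0.03  ]
(241, 266) [0.3877 0.2365 0.03  ]
(272, 267) [0.3816 0.2079 0.03  ]
(139, 162) [0.4998 0.3025 0.03  ]
(181, 147) [0.5059 0.2634 0.03  ]
(97, 82) [0.5685 0.3169 0.03  ]
(130, 67) [0.5746 0.2871 0.03  ]
(195, 262) [0.3992 0.2784 0.03  ]
(224, 250) [0.4065 0.2487 0.03  ]
```

```bash
python3 - <<'E'
from h import *
plan([0.4626,0.2034,0.017],np.radians(-102.6))
E
```

```text
shift in current tool mm [190.2 -20.1  -4.9] rot [ 0.063 -0.005  0.009] q7 -1.73
```

Request:
jog_arm([
  [0,-10,-2,0.06,-0.005,0.009],
  [20,-10,-2,0,0,0],
  [30,0,0,0,0,0],
  [30,0,0,0,0,0],
  [30,0,0,0,0,0],
  [15,0,0,0,0,0],
  [0,0,0,0,0,0],
])

```text
clock: 5.55
position: [0.462, 0.2039, 0.0786]
tool_rot: [-1.541, 1.566, 1.413]
force: [-0.1, -0.5, 0.3]
grip_width: 0.0523
```

```bash
python3 - <<'E'
from h import *
plan([0.4626,0.2034,0.017],np.radians(-102.6)); print(observe()["position"])
E
```

```text
shift in current tool mm [61.6  0.7 -0.7] rot [0.032 0.    0.005] q7 -1.61
[0.46203252 0.20392171 0.07864441]
```

Request:
jog_arm([
  [15,0,0,0.03,0,0.005],
  [20,0,0,0,0,0],
  [15,0,0,0,0,0],
  [8,0,0,0,0,0],
  [4,0,0,0,0,0],
  [2,0,0,0,0,0],
  [0,0,0,0,0,0],
])

```text
clock: 6.25
position: [0.4641, 0.2056, 0.0146]
tool_rot: [-2.174, 1.566, 0.754]
force: [0.2, 0.4, -0.0]
grip_width: 0.0517
```

```bash
python3 - <<'E'
from h import *
plan([0.4626,0.2034,0.017],np.radians(-102.6)); print(observe()["position"])
save("w2",grab_frame("wrist"))
E
```

```text
shift in current tool mm [-2.4  2.5  1. ] rot [ 0.006 -0.003  0.004] q7 -1.55
[0.4641215  0.20563901 0.01457346]
```

View pics/w2.png

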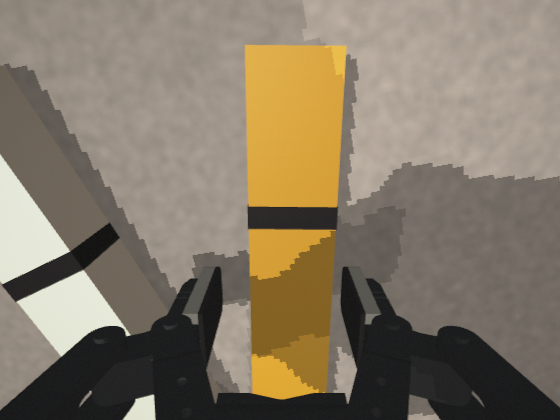

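Fingers straddle the gold tube; its band is at (292,218). I'll shift slightly, then close.

Request:
jog_arm([
  [-2,2,1,0,0,0],
  [0,0,0,0,0,0],
])

```text
clock: 6.5
position: [0.463, 0.204, 0.0177]
tool_rot: [-2.228, 1.565, 0.7]
force: [-0.6, -0.3, 0.4]
grip_width: 0.0519
```

Request:
jog_arm([
  [0,0,0,0,0,0],
  [0,0,0,0,0,0],
  [0,0,0,0,0,0],
  [0,0,0,0,0,0],
  [0,0,0,0,0,0],
  [0,0,0,0,0,0],
  [0,0,0,0,0,0],
], gripper=255, newtons=60)

```text
clock: 7.2
position: [0.463, 0.2042, 0.0184]
tool_rot: [-2.189, 1.564, 0.739]
force: [-0.6, 0.0, 2.0]
grip_width: 0.0285
```

Request:
jog_arm([
  [-20,0,0,0,0,0],
  [-30,0,0,0,0,0],
  [-30,0,0,0,0,0],
  [-30,0,0,0,0,0],
  [-30,0,0,0,0,0],
  [0,0,0,0,0,0],
])

```text
clock: 7.8
position: [0.4615, 0.2026, 0.1623]
tool_rot: [-1.992, 1.568, 0.935]
force: [0.5, -0.9, -3.3]
grip_width: 0.0287
```

```bash
python3 - <<'E'
from h import *
s=observe(); print(s["position"],s["qpos"].round(2),s["grip_width"])
save("w3",grab_frame("wrist"))
plan([0.535,-0.069,0.167],np.radians(-90))
E
```

```text
[0.46150311 0.20255281 0.16233743] [-1.09  0.58  0.78  2.02 -0.58  0.78 -1.74] 0.028701565275875085
shift in current tool mm [  -6.6  249.6 -130.3] rot [-0.214 -0.     0.002] q7 -1.74
```

View pics/w3.png

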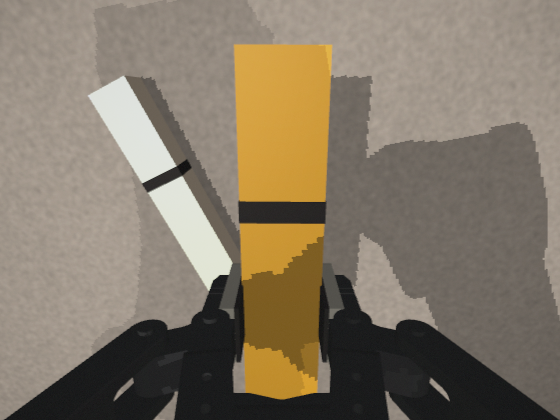

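Request:
jog_arm([
  [0,0,0,-0.1,0,0],
  [0,0,0,-0.11,0,0],
  [0,27,-7,0,0,0],
  [0,27,-7,0,0,0],
  [0,27,-7,0,0,0],
  [0,27,-7,0,0,0],
  [0,27,-7,0,0,0],
  [0,27,-7,0,0,0],
  [0,27,-7,0,0,0],
  [0,27,-7,0,0,0],
  [0,27,0,0,0,0],
  [0,20,0,0,0,0],
  [0,0,0,0,0,0],
])

```text
clock: 9.15
position: [0.5142, -0.0691, 0.1463]
tool_rot: [0.08, 1.555, -3.052]
force: [0.5, 0.4, -2.0]
grip_width: 0.0288
```

```bash
python3 - <<'E'
from h import *
s=observe(); print(s["position"],s["qpos"].round(2),s["grip_width"])
c=cam("wrist");save("w4",grab_frame("wrist"))
for n in ("mouth_gold","mouth_black","mouth_white"):
    for d in nets.pinpoint("wrist",n)[:1]: print(n,d["p"],d["location"],unproj(c,d["location"],.065))
for n in ("mark_gold",):
    for d in nets.pinpoint("wrist",n)[:1]: print(n,d["p"],d["location"],unproj(c,d["location"],.165))
plan([0.515,-0.069,0.167],np.radians(-90))
E
```

```text
[ 0.51415496 -0.06906522  0.1462916 ] [-0.45  0.6   0.66  1.98 -0.52  0.76 -1.04] 0.028790873846368307
mouth_gold 0.67 [282.8, 17.6] [[ 0.63094379 -0.0674696   0.065     ]]
mouth_black 0.94 [124.5, 5.5] [[0.6356707  0.01423377 0.065     ]]
mark_gold 0.95 [280.7, 188.5] [[ 0.5665356  -0.06709749  0.165     ]]
shift in current tool mm [-20.2   3.7   0.1] rot [ 0.015  0.016 -0.   ] q7 -1.04
```

View pics/w4.png

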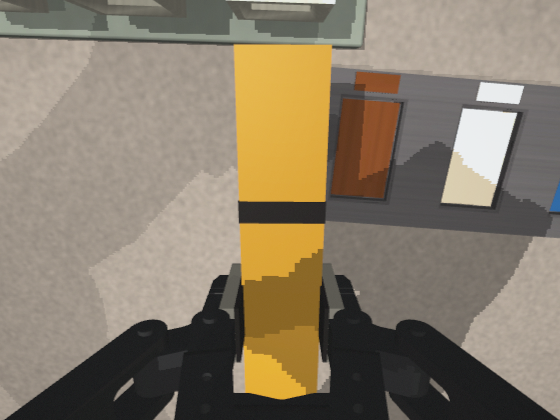

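Request:
jog_arm([
  [-30,1,20,0.015,0.016,0],
  [-30,1,20,0,0,0],
  [-30,1,20,0,0,0],
  [-30,1,20,0,0,0],
  [0,0,0,0,0,0],
])

```text
clock: 9.9
position: [0.4322, -0.066, 0.2687]
tool_rot: [-0.291, 1.567, 2.856]
force: [1.5, 0.2, -2.6]
grip_width: 0.029
```

```bash
python3 - <<'E'
from h import *
s=observe(); print(s["position"],s["qpos"].round(2),s["grip_width"])
c=cam("wrist");save("w5",grab_frame("wrist"))
for n in ("mouth_gold","mouth_black","mouth_white"):
    for d in nets.pinpoint("wrist",n)[:1]: print(n,d["p"],d["location"],unproj(c,d["location"],.065))
for d in nets.silhouettes("wrist","stand"): print(d["p"],d["rect"])
E
```

```text
[ 0.4322207  -0.06597714  0.26871697] [-0.71  0.27  0.89  2.06 -0.26  0.93 -1.25] 0.029014251474846695
0.15 [233.6, 41.7, 332.9, 397.9]
```

View pics/w5.png

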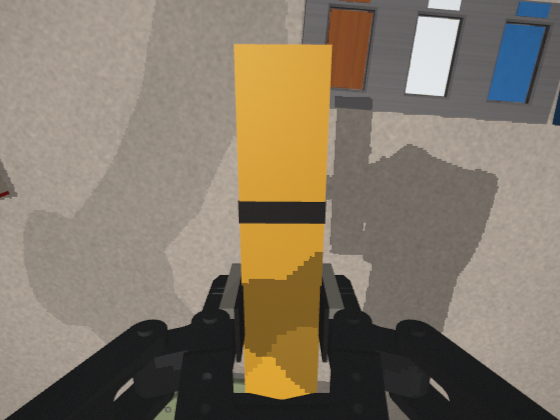

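Request:
jog_arm([
  [0,0,-30,0,0,0],
  [0,0,-30,0,0,0],
  [0,0,-25,0,0,0],
  [0,-10,-20,0,0,0],
  [0,-10,0,0,0,0],
  [0,0,0,0,0,0],
])

```text
clock: 10.75
position: [0.5417, -0.045, 0.2567]
tool_rot: [0.25, 1.551, -2.886]
force: [0.4, -1.2, -2.4]
grip_width: 0.0287
```

```bash
python3 - <<'E'
from h import *
s=observe(); print(s["position"],s["qpos"].round(2),s["grip_width"])
c=cam("wrist");im=grab_frame("wrist");save("w6",im)
np.save("w6.npy",im); np.save("w6c.npy",np.array(c,dtype=object),allow_pickle=True)
for n in ("mouth_gold","mouth_black","mouth_white"):
    for d in nets.pinpoint("wrist",n)[:1]: print(n,d["p"],d["location"],unproj(c,d["location"],.065))
E
```

```text
[ 0.54171431 -0.04498981  0.25665264] [-0.59  0.5   0.8   1.81 -0.4   1.02 -1.2 ] 0.02873750461438164Traceback (most recent call last):
  File "<stdin>", line 4, in <module>
ValueError: could not broadcast input array from shape (3,3) into shape (3,)
```

View pics/w6.png

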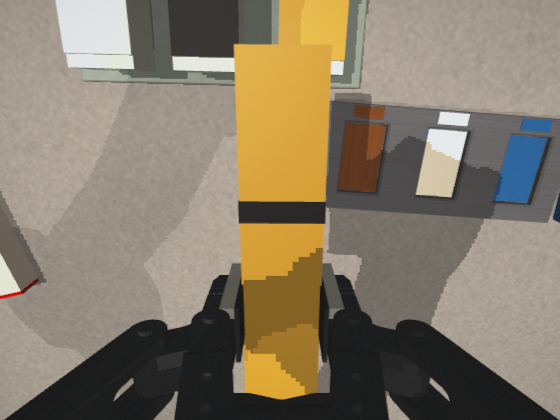

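```bash
python3 - <<'E'
from h import *
im=np.load("w6.npy"); save("w6z",im,(50,0,250,110),4); save("w6y",im,(230,0,380,110),5)
E
```

```text
(no output)
```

View pics/w6z.png

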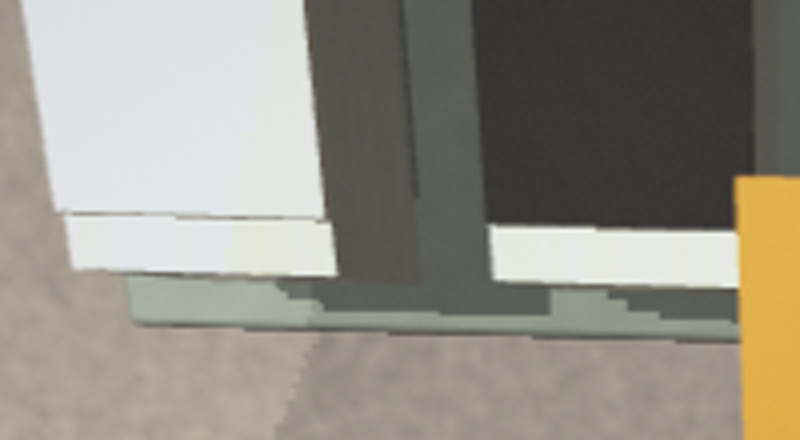

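View pics/w6y.png

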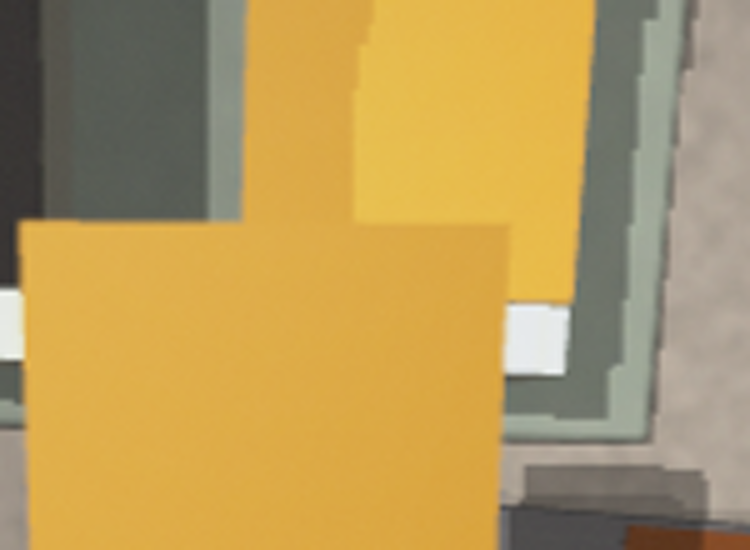

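```bash
python3 - <<'E'
from h import *
c=cam("wrist")
for n,p,z in (("wl",(68.2,67.3),.09),("wr",(134.2,69.3),.09),("bl",(173.5,70),.09),("gr",(343.2,74.8),.09),("basel",(83,80),.015),("baser",(360,87.3),.015)): print(n,unproj(c,p,z)[0].round(4))
# plate-edge variants
for n,p,z in (("pwl",(64,53),.09),("pgr",(345,60),.09)): print(n,unproj(c,p,z)[0].round(4))
ct=cam("top"); im=grab_frame("top"); save("t6",im,(205,155,310,250),6)
# expected from board: pocket colours
E
```

```text
wl [0.6369 0.1177 0.09  ]
wr [0.6357 0.0677 0.09  ]
bl [0.6354 0.0378 0.09  ]
gr [ 0.6327 -0.0921  0.09  ]
basel [0.6285 0.1464 0.015 ]
baser [ 0.6233 -0.1215  0.015 ]
pwl [0.6468 0.119  0.09  ]
pgr [ 0.6432 -0.0928  0.09  ]
```

View pics/t6.png

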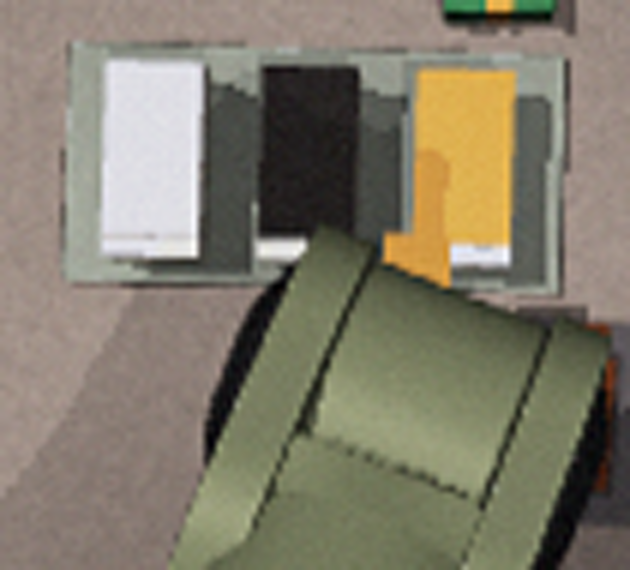

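```bash
python3 - <<'E'
from h import *
c=cam("top")
def P(x,y,z): return unproj(c,(205+x/6-.4,155+y/6-.4),z)[0].round(4)
print("base back/front",P(70,43,.015),P(66,283,.015), P(566,57,.015),P(560,293,.015))
print("white back/plate front/strip front",P(105,60,.09),P(101,233,.09),P(101,257,.09))
print("gold back, plate, strip",P(516,70,.09),P(513,243,.09),P(511,267,.09))
K,R,t=c; print(-R.T@t)
cs=cam("scene"); im=grab_frame("scene"); save("s6",im,(255,160,360,260),7)
E
```

```text
base back/front [0.7528 0.1433 0.015 ] [0.6226 0.1438 0.015 ] [ 0.7475 -0.1257  0.015 ] [ 0.6193 -0.1232  0.015 ]
white back/plate front/strip front [0.7341 0.1155 0.09  ] [0.6449 0.1165 0.09  ] [0.6325 0.1164 0.09  ]
gold back, plate, strip [ 0.7307 -0.0961  0.09  ] [ 0.6414 -0.0952  0.09  ] [ 0.6291 -0.0943  0.09  ]
[ 0.55134383 -0.04910321  1.51315636]
```

View pics/s6.png

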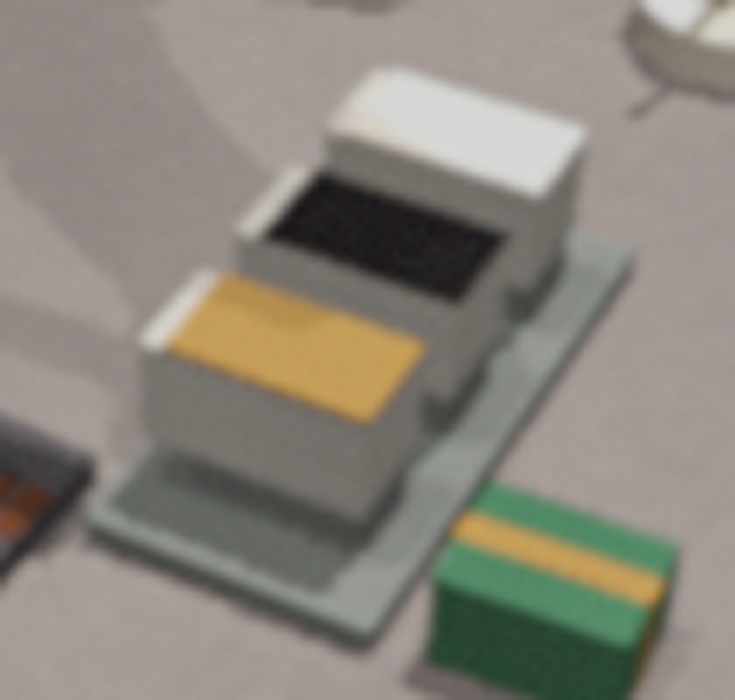

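The pictures confirm the white strip is bare sleeve top, ending at the mouth. That gives the mouths at gold ≈(0.633,-0.067) and white ≈(0.636,0.093), with stand yaw ≈ -0.02. Next I measure the held tube against the tool.

```bash
python3 - <<'E'
from h import *
# tube in tool frame from w6 image; plane tool x = -0.0116 (top of tube)
ci=camera_info("wrist"); T=np.array(ci["tool_from_camera"]); K=cam("wrist")[0]
def tool(p,xp=-.0116):
    d=T[:3,:3]@np.linalg.inv(K)@[p[0],p[1],1]; o=T[:3,3]; return (o+d*((xp-o[0])/d[0]))*1000
for p in ((235,44.5),(331,44.5),(239,202),(325.5,202),(240,223),(324,223)): print(p,tool(p).round(1))
s=observe(); print(s["position"]); plan([0.516,-0.0665,0.0685],np.radians(-91.15))
E
```

```text
(235, 44.5) [-11.6 -15.2 -94.7]
(331, 44.5) [-11.6  13.7 -94.7]
(239, 202) [-11.6 -15.8 -45.2]
(325.5, 202) [-11.6  13.9 -45.2]
(240, 223) [-11.6 -15.7 -37.5]
(324, 223) [-11.6  13.7 -37.5]
[ 0.54129816 -0.0461916   0.25774689]
shift in current tool mm [189.7  19.4  22.1] rot [ 0.024  0.017 -0.005] q7 -1.19
```

Request:
jog_arm([
  [0,5,22,0.024,0.017,-0.005],
  [30,14,0,0,0,0],
  [40,0,0,0,0,0],
  [40,0,0,0,0,0],
  [30,0,0,0,0,0],
  [20,0,0,0,0,0],
  [15,0,0,0,0,0],
  [0,0,0,0,0,0],
])

```text
clock: 11.7
position: [0.5163, -0.069, 0.08]
tool_rot: [-2.926, 1.565, 0.191]
force: [-0.2, 0.1, -1.5]
grip_width: 0.0288
```

```bash
python3 - <<'E'
from h import *
s=observe(); print(s["position"]); plan([0.518,-0.0656,0.0685],np.radians(-91.15))
save("w7",grab_frame("wrist"))
E
```

```text
[ 0.51632221 -0.06903276  0.07998465]
shift in current tool mm [11.5 -3.5 -1.5] rot [-0.005 -0.006  0.001] q7 -0.96
```

View pics/w7.png

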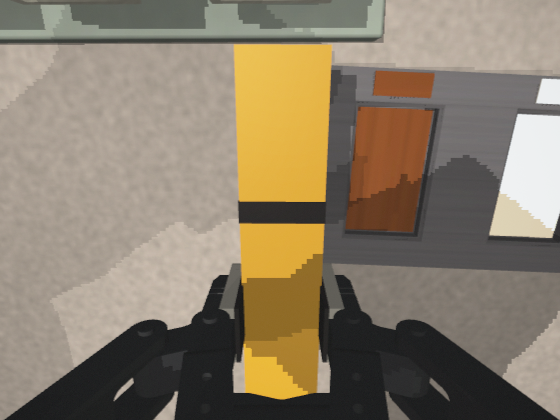

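Request:
jog_arm([
  [11,-3,0,-0.005,-0.006,0],
  [0,0,0,0,0,0],
])

```text
clock: 11.95
position: [0.5176, -0.0662, 0.071]
tool_rot: [-2.691, 1.568, 0.431]
force: [0.3, -0.2, -3.0]
grip_width: 0.0289
```

```bash
python3 - <<'E'
from h import *
s=observe(); print(s["position"]); plan([0.518,-0.0656,0.0685],np.radians(-91.15))
E
```

```text
[ 0.51761166 -0.06618399  0.0709957 ]
shift in current tool mm [ 2.5 -0.6 -0.4] rot [ 0.001 -0.003  0.001] q7 -0.96
```

Request:
jog_arm([
  [2,-0.5,0,0,0,0],
  [0.5,0,-7,0,0,0],
  [0,0,-7,0,0,0],
  [0,0,0,0,0,0],
])

```text
clock: 12.35
position: [0.5341, -0.0656, 0.0699]
tool_rot: [-2.885, 1.565, 0.238]
force: [0.7, 0.0, -1.8]
grip_width: 0.0289
```

```bash
python3 - <<'E'
from h import *
s=observe(); print(s["position"],s["force"]); plan([0.538,-0.0660,0.0685],np.radians(-91.15))
save("w8",grab_frame("wrist"))
E
```

```text
[ 0.53405822 -0.06564141  0.06991464] [ 0.70066138  0.04491159 -1.80735887]
shift in current tool mm [ 1.4  0.3 -3.9] rot [ 0.001 -0.005  0.001] q7 -0.97
```

View pics/w8.png

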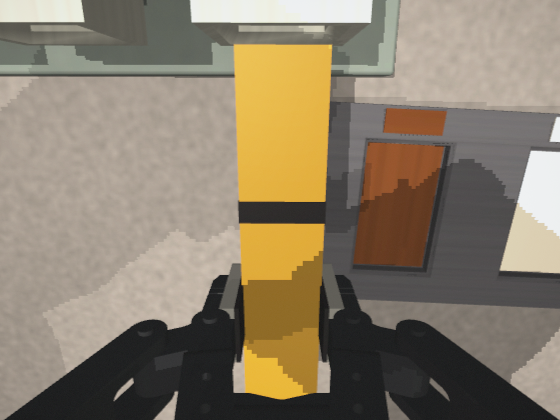

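```bash
cat >> h.py <<'E'
def tool(p,xp):
    ci=camera_info("wrist"); T=np.array(ci["tool_from_camera"]); f=210/np.tan(np.radians(ci["fov_y"]/2))
    d=T[:3,:3]@[(p[0]-ci["cx"])/f,(p[1]-ci["cy"])/f,1]; o=T[:3,3]; return ((o+d*((xp-o[0])/d[0]))*1000).round(1)
E
python3 - <<'E'
from h import *
im=grab_frame("wrist"); save("w8z",im,(180,0,400,80),3.6)
print(tool((191,22),-.0201),tool((371.5,25),-.0201),tool((235,44.5),-.0116),tool((331,44.5),-.0116))
E
```

```text
[-20.1 -26.1 -99.3] [-20.1  23.5 -98.6] [-11.6 -15.3 -94.7] [-11.6  13.6 -94.7]
```

View pics/w8z.png

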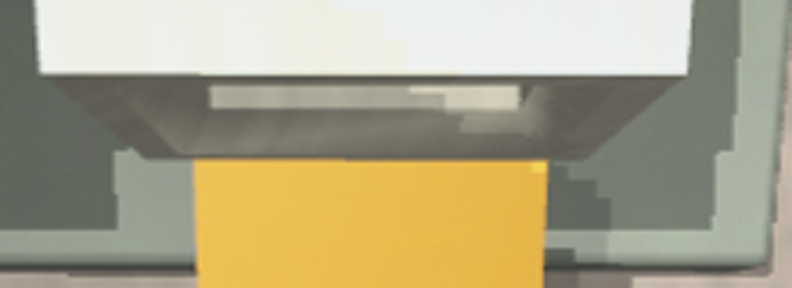

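Request:
jog_arm([
  [1.4,-0.5,0,0,-0.004,0],
  [0,0,0,0,0,0],
  [0,0,-5,0,0,0],
  [0,0,-5,0,0,0],
  [0,0,-5,0,0,0],
  [0,0,0,0,0,0],
])

```text
clock: 13.05
position: [0.5492, -0.0655, 0.0683]
tool_rot: [-1.651, 1.569, 1.471]
force: [0.6, -0.0, -2.6]
grip_width: 0.0291
```

```bash
python3 - <<'E'
from h import *
s=observe(); print(s["position"],s["force"],s["moment"]); plan([0.588,-0.0660,0.0685],np.radians(-91.15))
save("w9",grab_frame("wrist"))
E
```

```text
[ 0.54922468 -0.06551049  0.06831097] [ 0.61335873 -0.04396625 -2.6133614 ] [0.00282872 0.01476948 0.01520052]
shift in current tool mm [ -0.2  -0.3 -38.8] rot [ 0.001 -0.     0.002] q7 -0.98
```

View pics/w9.png

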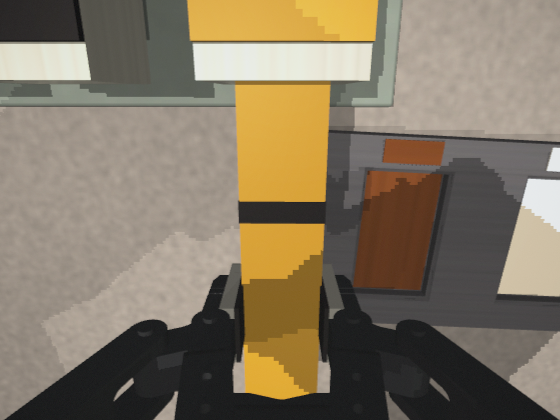

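Request:
jog_arm([
  [0,0,-8,0,0,0],
  [0,0,-8,0,0,0],
  [0,0,-8,0,0,0],
  [0,0,-6,0,0,0],
  [0,0,0,0,0,0],
])

```text
clock: 13.6
position: [0.5817, -0.0661, 0.0682]
tool_rot: [-1.509, 1.569, 1.613]
force: [-0.1, -0.7, -1.7]
grip_width: 0.0288
```

```bash
python3 - <<'E'
from h import *
s=observe(); print(s["position"],s["force"],s["moment"],s["grip_width"]); plan([0.588,-0.0660,0.0685],np.radians(-91.15))
save("w10",grab_frame("wrist"),(130,120,430,240),2.6)
E
```

```text
[ 0.58170754 -0.06613772  0.06820563] [-0.12231771 -0.66162311 -1.70402129] [ 1.07340640e-02 -8.33723162e-06  7.62184656e-04] 0.02877430285940417
shift in current tool mm [-0.3 -0.3 -6.3] rot [0.001 0.    0.001] q7 -1.01
```

View pics/w10.png

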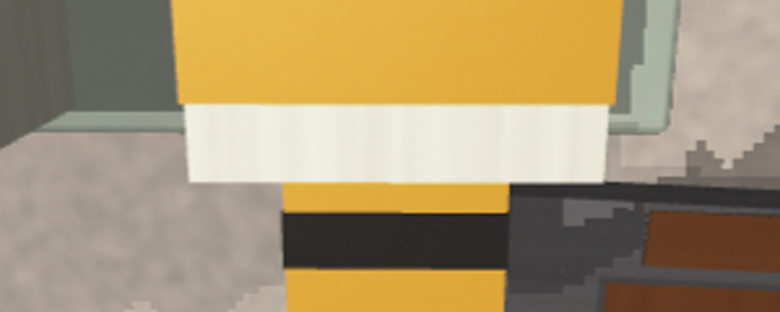

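```bash
python3 - <<'E'
from h import *
print(tool((280,190),-.0218),tool((280,201.5),-.0116),tool((280,223.3),-.0116))
E
```

```text
[-21.8  -1.7 -52.1] [-11.6  -1.7 -45.4] [-11.6  -1.7 -37.4]
```

Remaining distance is 6.5 mm.

Request:
jog_arm([
  [0,0,-4,0,0,0],
  [0,0,-2.5,0,0,0],
  [0,0,0,0,0,0],
])

```text
clock: 13.95
position: [0.5877, -0.0663, 0.0681]
tool_rot: [-1.005, 1.569, 2.117]
force: [-0.4, 0.2, -2.0]
grip_width: 0.0286
```

```bash
python3 - <<'E'
from h import *
s=observe(); print(s["position"],s["force"],s["grip_width"])
save("w11",grab_frame("wrist"),(130,120,430,240),2.6)
E
```

```text
[ 0.58774299 -0.06634395  0.06807641] [-0.42737851  0.20308792 -2.04209238] 0.028624721023361905
```

View pics/w11.png

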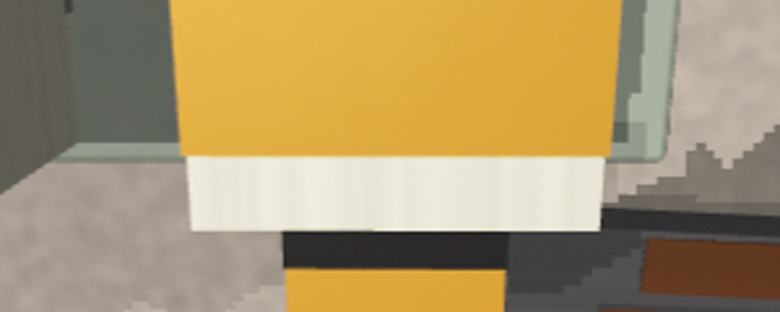

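Band edge is level with the mouth (remaining ≈0.5 mm). Releasing.

Request:
jog_arm([
  [0,0,0,0,0,0],
  [0,0,0,0,0,0],
  [0,0,0,0,0,0],
  [0,0,0,0,0,0],
  [0,0,0,0,0,0],
  [0,0,0,0,0,0],
], gripper=100)

```text
clock: 14.6
position: [0.5876, -0.0665, 0.0686]
tool_rot: [-1.394, 1.569, 1.728]
force: [-0.1, -0.6, -0.4]
grip_width: 0.0522
```

Request:
jog_arm([
  [-15,0,0,0,0,0],
  [-30,0,0,0,0,0],
  [-40,0,0,0,0,0],
  [-40,0,0,0,0,0],
  [-20,0,0,0,0,0],
  [0,0,0,0,0,0],
])

```text
clock: 15.2
position: [0.5868, -0.068, 0.2238]
tool_rot: [-1.059, 1.57, 2.06]
force: [-0.1, -0.1, -0.6]
grip_width: 0.0521
```

```bash
python3 - <<'E'
from h import *
s=observe(); print(s["position"],s["qpos"].round(2))
save("w12",grab_frame("wrist"),None,1.4)
# white grasp: centre (.4815,.2795)?; use mask from w1: bottom-face-corrected later
plan([0.475,0.277,0.19],np.radians(13.7-90))
d=nets.silhouettes("top","hanger_white")[0]; print(rect(d["mask"],cam("top"),.03)); save("t12",grab_frame("top"),(150,140,420,290),2.9)
E
```

```text
[ 0.58677909 -0.06799317  0.22376875] [-0.48  0.6   0.75  1.74 -0.48  0.99 -1.14]
shift in current tool mm [  33.3 -342.3  119.1] rot [-0.261  0.001  0.001] q7 -1.14
[479.3 278.1 178.9  37.1  12.9]
```

View pics/w12.png

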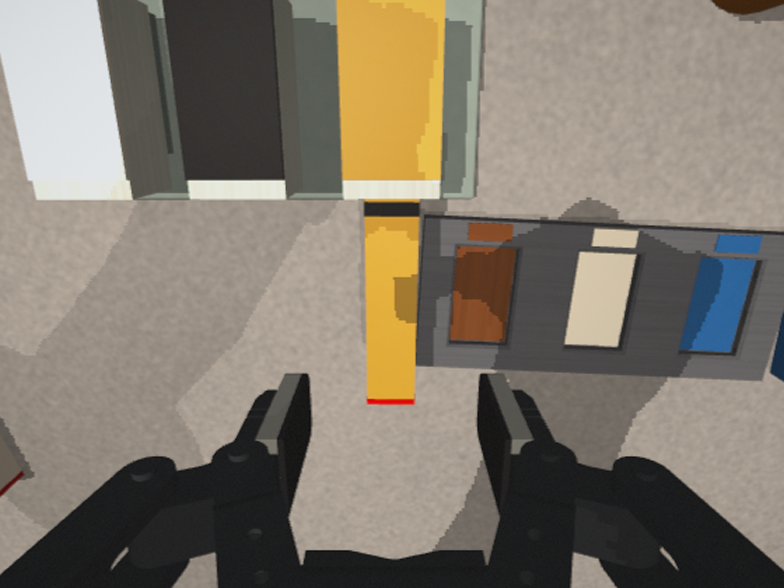

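View pics/t12.png

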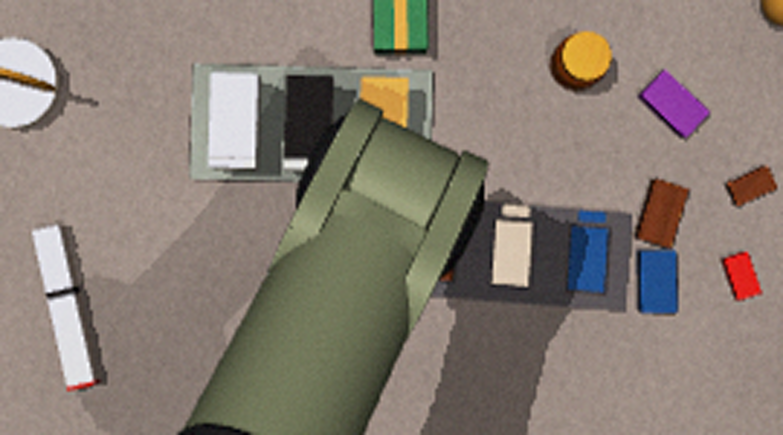

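Gold is seated with its edge level with the mouth and looks straight. Now the white arm.

Request:
jog_arm([
  [0,0,30,-0.13,0,0],
  [0,-20,30,-0.13,0,0],
  [0,-35,15,0,0,0],
  [0,-35,0,0,0,0],
  [0,-35,0,0,0,0],
  [0,-35,0,0,0,0],
  [0,-35,0,0,0,0],
  [0,-35,0,0,0,0],
  [0,-35,0,0,0,0],
  [0,-35,0,0,0,0],
  [0,0,0,0,0,0],
])

```text
clock: 16.45
position: [0.4281, 0.2258, 0.2112]
tool_rot: [0.111, 1.548, -2.784]
force: [-0.5, -0.7, -0.5]
grip_width: 0.0518
```

```bash
python3 - <<'E'
from h import *
s=observe(); print(s["position"],s["qpos"].round(2))
plan([0.475,0.277,0.19],np.radians(13.7-90))
c=cam("wrist"); save("w13",grab_frame("wrist"))
d=nets.silhouettes("wrist","hanger_white")[0]; print(d["p"],rect(d["mask"],c,.03))
E
```

```text
[0.42808509 0.2257559  0.21121041] [-1.14  0.44  0.71  2.   -0.38  0.86 -1.54]
shift in current tool mm [ 19.8 -38.3 -58.5] rot [ 0.007  0.023 -0.003] q7 -1.54Traceback (most recent call last):
  File "<stdin>", line 5, in <module>
IndexError: list index out of range
```

View pics/w13.png

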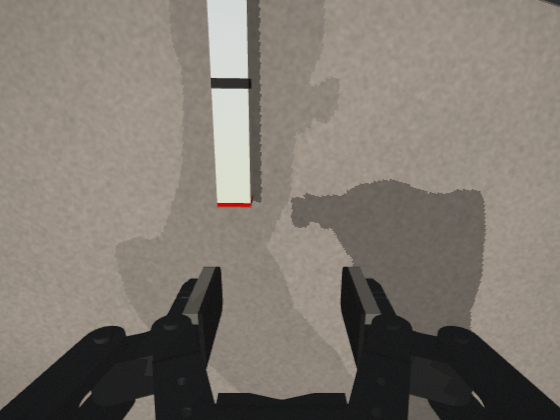

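Request:
jog_arm([
  [5,-18,-18,0,0.02,0],
  [0,-18,-18,0,0,0],
  [0,0,0,0,0,0],
])

```text
clock: 16.85
position: [0.4569, 0.2626, 0.205]
tool_rot: [1.009, 1.565, -1.896]
force: [0.5, -0.8, -0.1]
grip_width: 0.052
```

```bash
python3 - <<'E'
from h import *
s=observe(); print(s["position"],s["qpos"].round(2))
c=cam("wrist"); im=grab_frame("wrist"); save("w14",im,(180,0,360,260),2.3)
hsv=cv2.cvtColor(im,cv2.COLOR_RGB2HSV)
m=((hsv[...,2]>185)&(hsv[...,1]<50)).astype(np.uint8); m[260:]=0
m=cv2.morphologyEx(m,cv2.MORPH_CLOSE,np.ones((21,5)))
n,l,st,_=cv2.connectedComponentsWithStats(m); k=1+np.argmax(st[1:,4]); print("white col",rect(l==k,c,.03),st[k])
E
```

```text
[0.45690923 0.26260247 0.20496375] [-1.14  0.51  0.69  1.92 -0.41  0.87 -1.56]
white col [486.1 284.7 174.2  29.7  13.5] [ 244   38   39  209 7352]
```

View pics/w14.png

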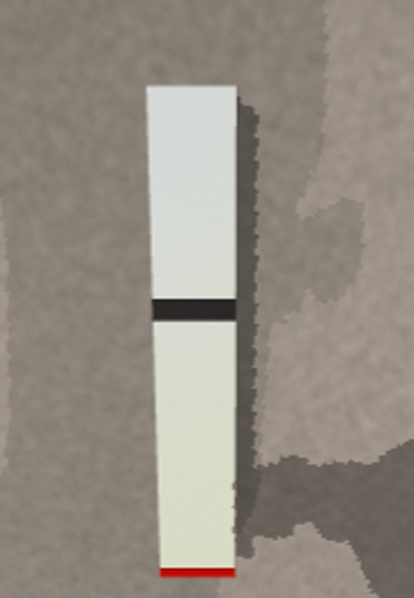

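```bash
python3 - <<'E'
from h import *
c=cam("wrist"); m=unproj(c,(180+194.5/2.3,298/2.3),.03)[0]; a=np.radians(13.5); u=np.array([np.cos(a),np.sin(a),0])
print(m, unproj(c,(180+192/2.3,87/2.3),.03)[0]); g=m-.05*u; g[2]=.018; print(g); plan(g,a-np.pi/2)
E
```

```text
[0.50298277 0.28653392 0.03      ] [0.57023842 0.30257432 0.03      ]
[0.45436428 0.27486165 0.018     ]
shift in current tool mm [186.8 -15.   -2.2] rot [ 0.     0.004 -0.006] q7 -1.56
```

Request:
jog_arm([
  [20,-8,-1,0,0.004,-0.006],
  [30,-8,-1,0,0,0],
  [35,0,0,0,0,0],
  [35,0,0,0,0,0],
  [30,0,0,0,0,0],
  [15,0,0,0,0,0],
  [0,0,0,0,0,0],
])

```text
clock: 17.6
position: [0.4557, 0.2653, 0.0345]
tool_rot: [1.308, 1.567, -1.61]
force: [0.6, -0.1, 0.8]
grip_width: 0.0518
```

```bash
python3 - <<'E'
from h import *
plan([.4544,.2755,.018],np.radians(13.5-90)); print(observe()["position"])
save("w15",grab_frame("wrist"))
E
```

```text
shift in current tool mm [ 16.5 -10.3  -1. ] rot [-0.012  0.001 -0.004] q7 -1.39
[0.45567642 0.26530449 0.03449283]
```

View pics/w15.png

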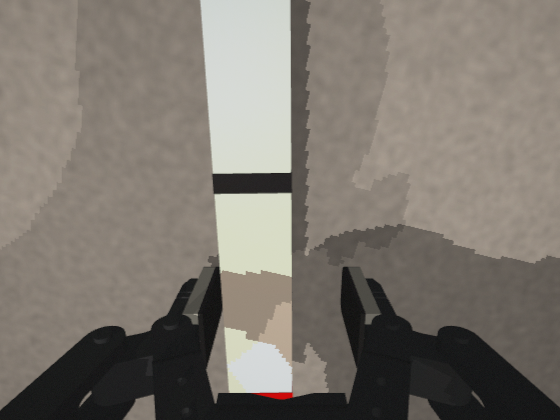

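Request:
jog_arm([
  [0,-10,-1,-0.012,0,-0.004],
  [0,0,0,0,0,0],
  [8,0,0,0,0,0],
  [6,0,0,0,0,0],
  [0,0,0,0,0,0],
])

```text
clock: 18.15
position: [0.4562, 0.2765, 0.0239]
tool_rot: [-2.566, 1.566, 0.811]
force: [0.1, -0.9, 0.2]
grip_width: 0.0517
```

```bash
python3 - <<'E'
from h import *
plan([.4544,.2755,.018],np.radians(13.5-90)); print(observe()["position"])
save("w16",grab_frame("wrist"))
E
```

```text
shift in current tool mm [5.9 0.6 2. ] rot [ 0.    -0.004  0.003] q7 -1.39
[0.45619873 0.27650807 0.02394898]
```

View pics/w16.png

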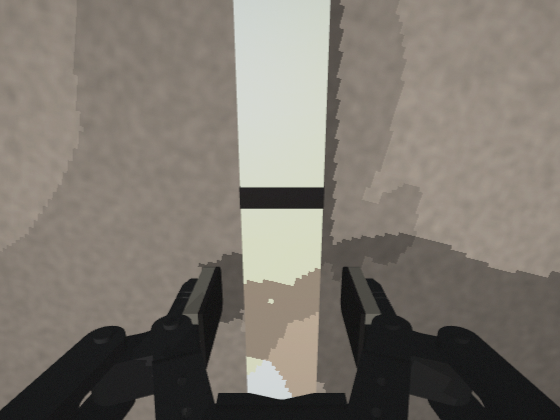

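White tube is centred between the pads, with the band at (281,197). Lower, close and lift.

Request:
jog_arm([
  [5,0,1,0,-0.004,0.003],
  [0.5,0,0,0,0,0],
  [0,0,0,0,0,0],
])

```text
clock: 18.5
position: [0.4553, 0.2761, 0.0183]
tool_rot: [1.464, 1.57, -1.442]
force: [1.0, 0.0, -0.1]
grip_width: 0.052
```

Request:
jog_arm([
  [0,0,0,0,0,0],
  [0,0,0,0,0,0],
  [0,0,0,0,0,0],
  [0,0,0,0,0,0],
  [0,0,0,0,0,0],
  [0,0,0,0,0,0],
  [0,0,0,0,0,0],
], gripper=255, newtons=60)

```text
clock: 19.2
position: [0.4552, 0.2761, 0.0186]
tool_rot: [1.287, 1.57, -1.619]
force: [-0.6, 0.3, -2.3]
grip_width: 0.0288
```

Request:
jog_arm([
  [-20,0,0,0,0,0],
  [-30,0,0,0,0,0],
  [-30,0,0,0,0,0],
  [-30,0,0,0,0,0],
  [-30,0,0,0,0,0],
  [-20,0,0,0,0,0],
  [0,0,0,0,0,0],
])

```text
clock: 19.9
position: [0.4542, 0.275, 0.1834]
tool_rot: [0.425, 1.566, -2.482]
force: [0.3, -0.2, -4.0]
grip_width: 0.0288
```

```bash
python3 - <<'E'
from h import *
s=observe(); print(s["position"],s["qpos"].round(2),s["grip_width"])
save("w17",grab_frame("wrist"))
plan([0.516,0.095,0.18],np.radians(-91.15))
E
```

```text
[0.45423214 0.27504399 0.18339606] [-1.14  0.55  0.68  1.93 -0.45  0.83 -1.55] 0.02876237978071793
shift in current tool mm [  2.5 189.5 -18.8] rot [ 0.255  0.005 -0.003] q7 -1.55
```

View pics/w17.png

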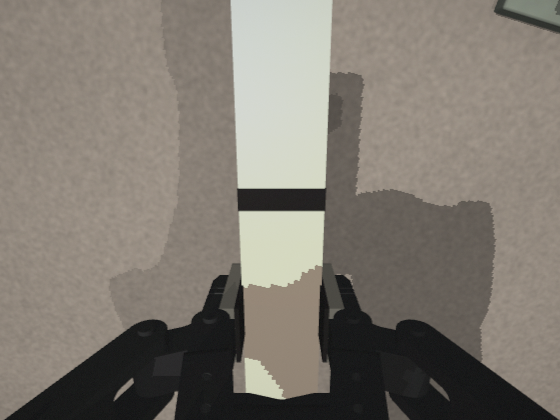

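Request:
jog_arm([
  [0,0,0,0.13,0,0],
  [0,0,0,0.125,0,0],
  [0,30,0,0,0,0],
  [0,30,0,0,0,0],
  [0,30,0,0,0,0],
  [0,30,0,0,0,0],
  [0,30,0,0,0,0],
  [0,20,0,0,0,0],
  [0,0,0,0,0,0],
])

```text
clock: 20.85
position: [0.4433, 0.098, 0.1727]
tool_rot: [0.709, 1.551, -2.461]
force: [-0.1, 0.7, -1.9]
grip_width: 0.0289
```

```bash
python3 - <<'E'
from h import *
s=observe(); print(s["position"],s["qpos"].round(2),s["grip_width"])
print(tool((281,188.5),-.0114),tool((238,188.5),-.0114),tool((325.5,188.5),-.0114))
plan([0.497,0.0947,0.0686],np.radians(-91.15))
E
```

```text
[0.44327822 0.09797211 0.17273776] [-0.92  0.48  0.76  2.12 -0.47  0.74 -1.46] 0.02894401897571221
[-11.4  -1.4 -49.9] [-11.4 -16.  -49.9] [-11.4  13.7 -49.9]
shift in current tool mm [103.4   0.4 -55.3] rot [-0.008  0.015 -0.013] q7 -1.46
```

Request:
jog_arm([
  [0,0,-20,-0.008,0.015,-0.013],
  [20,0,-20,0,0,0],
  [30,0,-10,0,0,0],
  [30,0,0,0,0,0],
  [15,0,0,0,0,0],
  [0,0,0,0,0,0],
])

```text
clock: 21.45
position: [0.4923, 0.0982, 0.0678]
tool_rot: [0.08, 1.565, -3.082]
force: [0.8, 0.8, -2.1]
grip_width: 0.029
```

```bash
python3 - <<'E'
from h import *
s=observe(); print(s["position"])
plan([0.502,0.0944,0.0686],np.radians(-91.15))
E
```

```text
[0.49228581 0.0982246  0.06775013]
shift in current tool mm [-0.9  3.6 -9.8] rot [ 0.     0.006 -0.   ] q7 -1.27
```

Request:
jog_arm([
  [-1,3.6,-5,0,0.006,0],
  [0,0,-5,0,0,0],
  [0,0,0,0,0,0],
])

```text
clock: 21.75
position: [0.503, 0.0944, 0.0692]
tool_rot: [1.938, 1.57, -1.223]
force: [1.0, -0.1, -1.8]
grip_width: 0.0289
```

```bash
python3 - <<'E'
from h import *
s=observe(); print(s["position"],s["force"])
plan([0.512,0.0942,0.0686],np.radians(-91.15))
save("w18",grab_frame("wrist"))
E
```

```text
[0.50303698 0.09444486 0.0692475 ] [ 0.96292969 -0.07115506 -1.82834959]
shift in current tool mm [ 0.7  0.1 -9. ] rot [ 0.001 -0.    -0.001] q7 -1.27
```

View pics/w18.png

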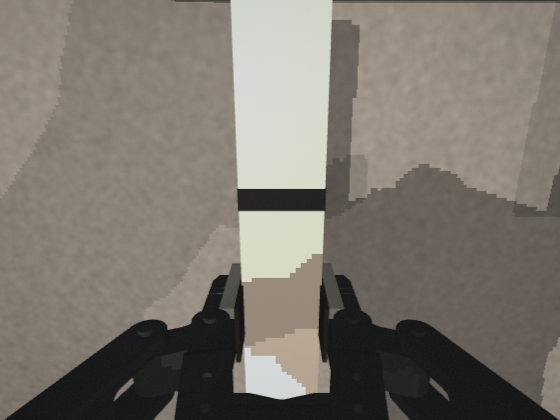

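Request:
jog_arm([
  [0.6,-0.7,0,0,0,0],
  [0,0,-6,0,0,0],
  [0,0,-4,0,0,0],
  [0,0,-4,0,0,0],
  [0,0,-4,0,0,0],
  [0,0,0,0,0,0],
])

```text
clock: 22.4
position: [0.523, 0.0956, 0.07]
tool_rot: [-3.012, 1.569, 0.111]
force: [0.3, -0.2, -3.0]
grip_width: 0.029
```

```bash
python3 - <<'E'
from h import *
s=observe(); print(s["position"],s["force"],s["moment"],s["grip_width"])
plan([0.5856,0.0935,0.0686],np.radians(-91.15))
save("w19",grab_frame("wrist"))
E
```

```text
[0.52299987 0.09561064 0.06998854] [ 0.31568178 -0.17123441 -2.98393359] [ 0.04270428  0.1019706  -0.00838215] 0.02897364631319289
shift in current tool mm [  1.5   0.9 -62.6] rot [ 0.001 -0.002  0.   ] q7 -1.28
```

View pics/w19.png

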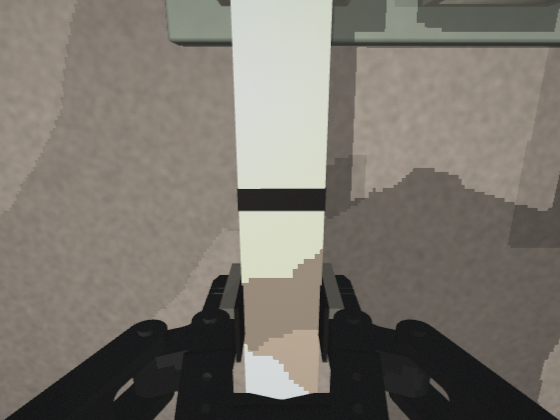

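Request:
jog_arm([
  [1.3,0.6,0,0,0,0],
  [0,0,-6,0,0,0],
  [0,0,-8,0,0,0],
  [0,0,-8,0,0,0],
  [0,0,-8,0,0,0],
  [0,0,0,0,0,0],
])

```text
clock: 23.05
position: [0.5555, 0.0942, 0.0685]
tool_rot: [-3.08, 1.569, 0.043]
force: [-0.4, 0.3, -2.2]
grip_width: 0.0291
```

```bash
python3 - <<'E'
from h import *
s=observe(); print(s["position"],s["force"],s["moment"],s["grip_width"])
plan([0.5856,0.0939,0.0686],np.radians(-91.15))
save("w20",grab_frame("wrist"))
E
```

```text
[0.55554812 0.09422109 0.06854601] [-0.3586245   0.25363733 -2.17727255] [0.00162901 0.04690165 0.03114299] 0.02910919648262493
shift in current tool mm [  0.   -0.2 -30.1] rot [ 0.001 -0.002  0.   ] q7 -1.28
```

View pics/w20.png

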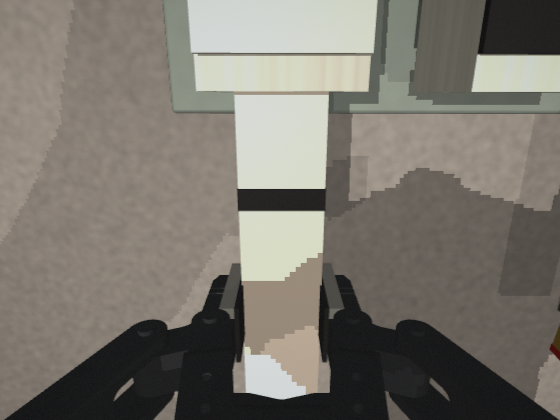

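Request:
jog_arm([
  [0,0,-8,0,0,0],
  [0,0,-8,0,0,0],
  [0,0,-7,0,0,0],
  [0,0,0,0,0,0],
])

```text
clock: 23.5
position: [0.5797, 0.0938, 0.0684]
tool_rot: [-3.079, 1.569, 0.044]
force: [0.3, -0.8, -2.5]
grip_width: 0.0289
```

```bash
python3 - <<'E'
from h import *
s=observe(); print(s["position"],s["force"],s["moment"],s["grip_width"])
im=grab_frame("wrist"); save("w21",im,(130,120,430,240),2.6)
E
```

```text
[0.57967167 0.09375314 0.06843719] [ 0.27177853 -0.83273015 -2.50417137] [0.02480944 0.07866222 0.05036184] 0.028858405620419608
```

View pics/w21.png

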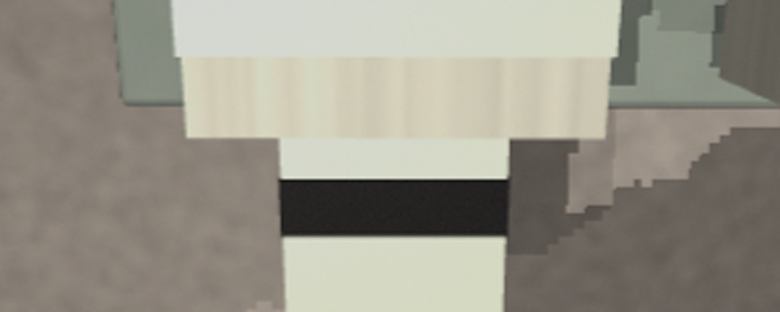

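```bash
python3 - <<'E'
from h import *
print(tool((280,120+137.5/2.6),-.0216),tool((280,120+180/2.6),-.0114))
E
```

```text
[-21.6  -1.7 -57.5] [-11.4  -1.7 -49.6]
```

Remaining distance is 7.9 mm.

Request:
jog_arm([
  [0,0,-5,0,0,0],
  [0,0,-3,0,0,0],
  [0,0,0,0,0,0],
])

```text
clock: 23.85
position: [0.5874, 0.0936, 0.0683]
tool_rot: [-2.779, 1.57, 0.344]
force: [0.6, 0.0, -2.7]
grip_width: 0.0286
```

```bash
python3 - <<'E'
from h import *
s=observe(); print(s["position"],s["force"],s["moment"],s["grip_width"])
im=grab_frame("wrist"); save("w22",im,(130,120,430,240),2.6)
E
```

```text
[0.58740096 0.09362365 0.06832417] [ 0.56043326  0.02442142 -2.72511558] [ 0.03713484  0.09799223 -0.0084634 ] 0.02857418371613912
```

View pics/w22.png

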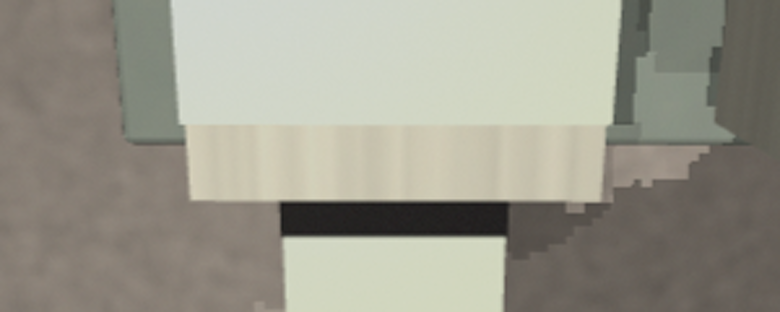

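The white band edge is at the mouth. Release, lift and look.

Request:
jog_arm([
  [0,0,0,0,0,0],
  [0,0,0,0,0,0],
  [0,0,0,0,0,0],
  [0,0,0,0,0,0],
  [0,0,0,0,0,0],
  [0,0,0,0,0,0],
], gripper=100)

```text
clock: 24.5
position: [0.5872, 0.0937, 0.0688]
tool_rot: [-2.661, 1.57, 0.462]
force: [-0.5, -0.0, 0.5]
grip_width: 0.0521
```

Request:
jog_arm([
  [-15,0,0,0,0,0],
  [-30,0,0,0,0,0],
  [-40,0,0,0,0,0],
  [-40,0,0,0,0,0],
  [-30,0,0,0,0,0],
  [-30,0,0,0,0,0],
  [0,0,0,0,0,0],
])

```text
clock: 25.2
position: [0.5863, 0.0917, 0.2669]
tool_rot: [3.083, 1.569, -0.081]
force: [-0.4, 0.3, -0.4]
grip_width: 0.052
```

```bash
python3 - <<'E'
from h import *
s=observe(); print(s["position"],s["qpos"].round(2))
save("w23",grab_frame("wrist"),None,1.4)
c=cam("top"); im=grab_frame("top"); save("t23",im,(150,140,420,290),2.9)
for n in ("block_walnut","block_blue"):
  for d in nets.silhouettes("top",n)[:2]: print(n,d["p"],rect(d["mask"],c,.024))
E
```

```text
[0.58628842 0.09170911 0.2669316 ] [-0.77  0.56  0.77  1.69 -0.43  1.07 -1.45]
block_walnut 0.63 [ 590.7 -379.6   67.5   40.9  -18. ]
block_walnut 0.58 [ 710.  -391.1   73.1   46.1   45.3]
block_blue 0.66 [ 5.144e+02 -3.764e+02  6.750e+01  4.200e+01  4.000e-01]
```

View pics/w23.png

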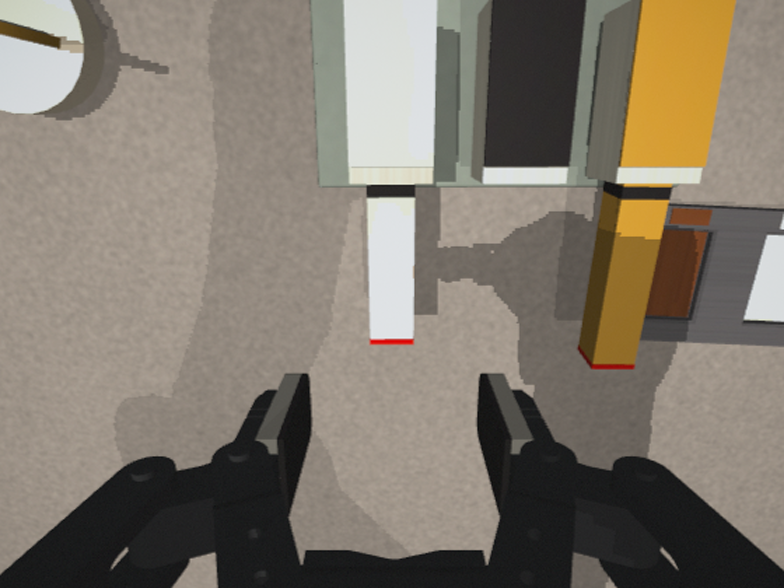

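View pics/t23.png

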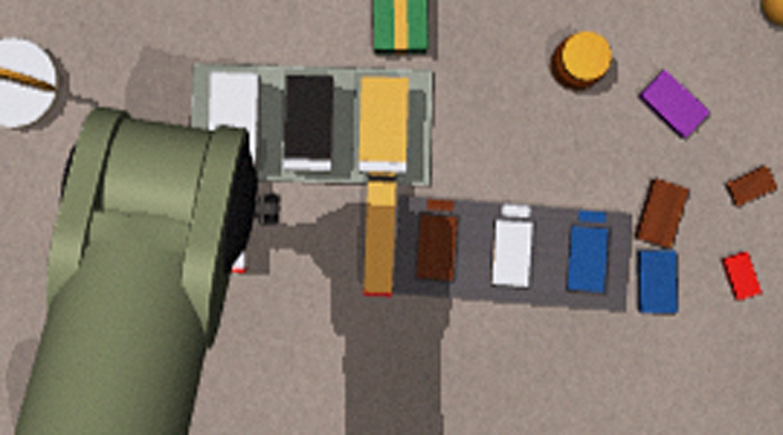

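Both arms are seated and the blocks have not moved. Next is walnut, starting with a close view.

Request:
jog_arm([
  [0,20,0,0,0,0],
  [0,40,0,0,0,0],
  [0,40,0,0,0,0],
  [0,40,0,0,0,0],
  [0,40,0,0,0,0],
  [0,40,0,0,0,0],
  [0,40,0,0,0,0],
  [0,40,0,0,0,0],
  [0,40,0,0,0,0],
  [0,30,0,0.1,0,0],
  [0,20,0,0.1,0,0],
  [0,20,10,0.1,0,0],
  [0,0,0,0,0,0],
], gripper=75)

```text
clock: 26.7
position: [0.5525, -0.3291, 0.248]
tool_rot: [0.365, 1.54, -3.108]
force: [-0.5, -0.3, -0.5]
grip_width: 0.0606
```

```bash
python3 - <<'E'
from h import *
s=observe(); print(s["position"],s["qpos"].round(2),s["grip_width"])
save("w24",grab_frame("wrist"),None,1.4)
plan([.54,-.372,.22],np.radians(-108))
E
```

```text
[ 0.55254204 -0.32909527  0.24795328] [-0.04  0.7   0.8   1.55 -0.51  1.15 -1.03] 0.060629707062067335
shift in current tool mm [28.1 46.3 -2. ] rot [-0.013  0.028 -0.01 ] q7 -1.03
```

View pics/w24.png

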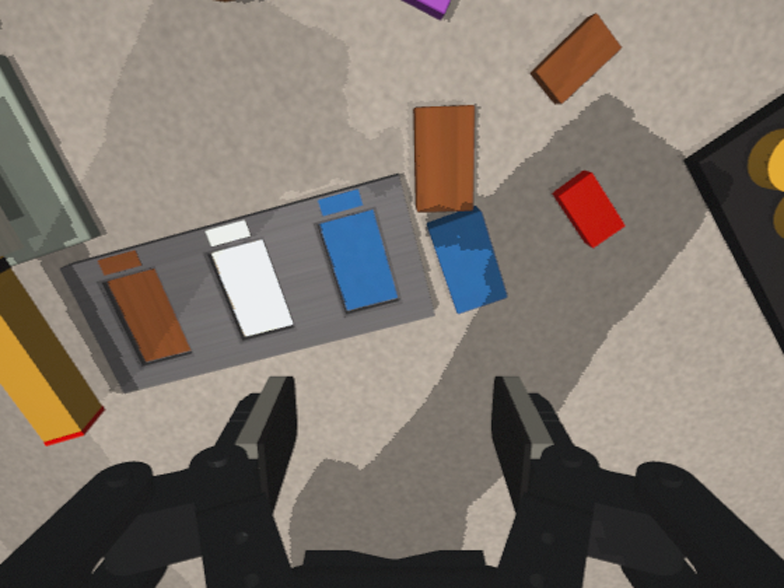

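```bash
python3 - <<'E'
from h import *
c=cam("wrist"); im=grab_frame("wrist")
U=lambda pts,z: unproj(c,np.array(pts)/1.4,z)[:,:2]
def fit(pts,z):
    w=U(pts,z).astype(np.float32); m=w.mean(0); r=cv2.minAreaRect(w*1000); return m.round(4),np.round(r[1],1),round(r[2],1)
print("board",fit([(62,266),(403,174),(437,312),(124,392)],.016)); print(U([(62,266),(403,174),(437,312),(124,392)],.016).round(4))
for n,p in (("pw",[(103,280),(155,267),(191,352),(145,363)]),("ps",[(207,252),(262,239),(293,327),(245,338)]),("pb",[(318,223),(372,209),(399,299),(347,311)])): print(n,fit(p,.016),fit(p,.008))
print("walnut",fit([(415,107),(474,105),(472,209),(416,211)],.024)); print("blue",fit([(427,222),(480,209),(507,297),(459,313)],.024))
for n in ("block_walnut","block_blue","board"):
  for d in nets.silhouettes("wrist",n)[:2]: print(n,d["p"],np.array(d["rect"])*1.4,rect(d["mask"],c,.024))
for n in ("pocket_walnut","pocket_stone","pocket_blue"):
  for d in nets.pinpoint("wrist",n)[:1]: print(n,d["p"],unproj(c,d["location"],.008))
save("w24a",im,(285,60,375,230),4.5); save("w24b",im,(40,110,320,290),2.8)
E
```

```text
board (array([ 0.5486, -0.2145], dtype=float32), array([261.1, 109.4]), 86.1)
[[ 0.6115 -0.0892]
 [ 0.5937 -0.3483]
 [ 0.4869 -0.3404]
 [ 0.5024 -0.0803]]
pw (array([ 0.5546, -0.1305], dtype=float32), array([41.4, 71.9]), 85.3) (array([ 0.5528, -0.1255], dtype=float32), array([42.3, 73.5]), 85.3)
ps (array([ 0.5488, -0.2138], dtype=float32), array([42.1, 72.7]), 85.7) (array([ 0.5469, -0.2107], dtype=float32), array([43.1, 74.3]), 85.7)
pb (array([ 0.5437, -0.2977], dtype=float32), array([40.9, 71.9]), 86.7) (array([ 0.5416, -0.2965], dtype=float32), array([41.8, 73.5]), 86.7)
walnut (array([ 0.5946, -0.3777], dtype=float32), array([39.1, 68.2]), 73.2)
blue (array([ 0.5203, -0.3738], dtype=float32), array([73.8, 37.7]), 1.3)
block_walnut 0.96 [559.16 167.16 630.14 250.88] [ 527.7 -466.    52.7   29.6   18.8]
block_walnut 0.84 [529.76  16.94 625.1  110.04] [ 624.7 -476.7   52.9   30.7  -64.3]
block_blue 0.92 [432.46 212.52 512.4  314.86] [ 519.4 -375.1   74.4   39.7    1. ]
board 0.8 [ 65.24 176.82 434.84 392.  ] [ 549.7 -217.   254.2  109.5   85.9]
board 0.16 [  0.98 256.62 107.94 443.1 ] [556.3 -32.5 151.2  64.1   1.5]
pocket_stone 0.71 [[ 0.55124025 -0.21241467  0.008     ]]
pocket_blue 0.84 [[ 0.54391237 -0.29590054  0.008     ]]
```

View pics/w24a.png

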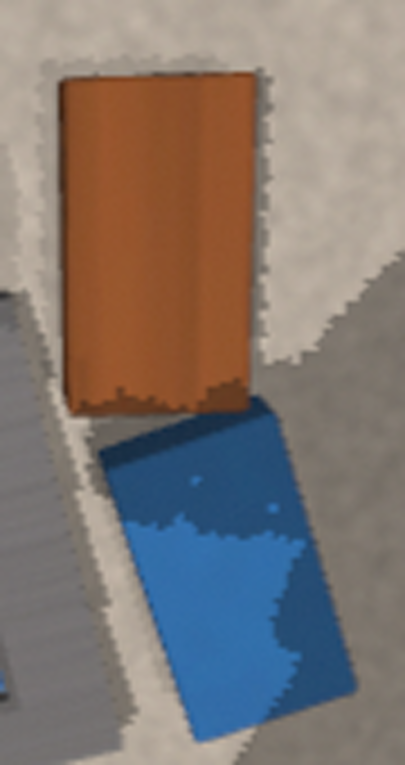

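View pics/w24b.png

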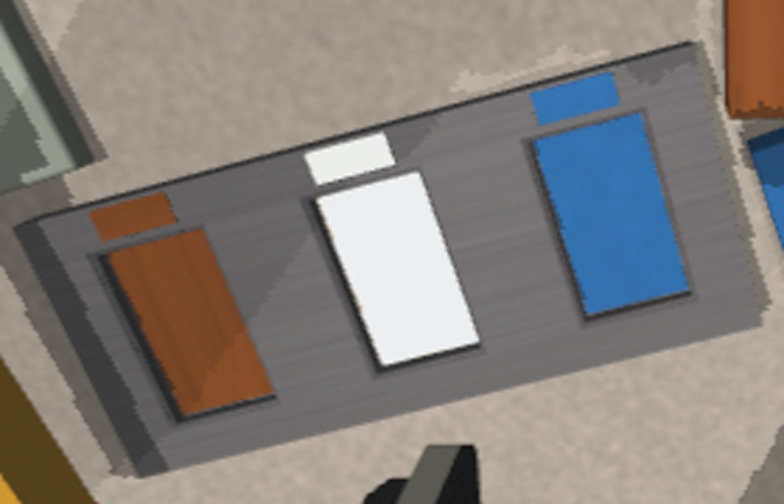

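```bash
python3 - <<'E'
from h import *
plan([.607,-.3815,.018],np.radians(-106.8))
E
```

```text
shift in current tool mm [229.4  35.  -72.4] rot [-0.029  0.026 -0.008] q7 -1.03
```

Request:
jog_arm([
  [0,10,-20,-0.029,0.026,-0.008],
  [10,12,-26,0,0,0],
  [20,12,-26,0,0,0],
  [30,0,0,0,0,0],
  [30,0,0,0,0,0],
  [30,0,0,0,0,0],
  [30,0,0,0,0,0],
  [10,0,0,0,0,0],
  [0,0,0,0,0,0],
], gripper=85)

```text
clock: 28.0
position: [0.6205, -0.3778, 0.0843]
tool_rot: [-2.799, 1.566, 0.059]
force: [0.7, 0.8, 0.7]
grip_width: 0.0569
```

```bash
python3 - <<'E'
from h import *
plan([.607,-.3815,.018],np.radians(-106.8));print(observe()["position"])
save("w25",grab_frame("wrist"))
E
```

```text
shift in current tool mm [66.2  7.5 12.3] rot [ 0.01  -0.005  0.002] q7 -0.92
[ 0.62052162 -0.37779305  0.08430874]
```

View pics/w25.png

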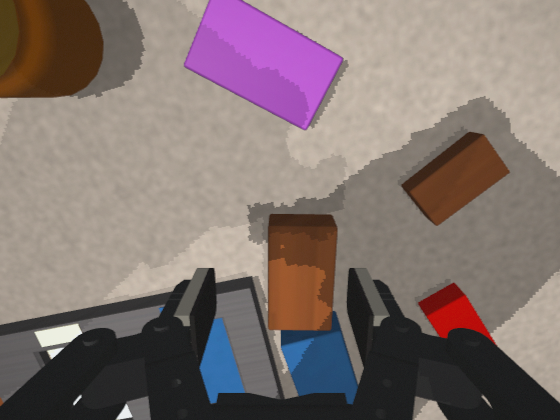

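```bash
python3 - <<'E'
from h import *
for p in ((269,228),(336.5,228),(268,328),(331,330)): print(p,tool(p,.0603),unproj(cam("wrist"),p,.024).round(4))
E
```

```text
(269, 228) [60.3 -8.5 -7.7] [[ 0.6306 -0.3718  0.024 ]]
(336.5, 228) [60.3 29.6 -7.8] [[ 0.62   -0.4086  0.024 ]]
(268, 328) [60.3 -9.8 58.8] [[ 0.567  -0.3519  0.024 ]]
(331, 330) [60.3 29.5 60.2] [[ 0.5547 -0.3894  0.024 ]]
```

Request:
jog_arm([
  [10,10,12,0.01,-0.005,0.002],
  [0,0,0,0,0,0],
  [20,0,0,0,0,0],
  [12,0,0,0,0,0],
  [0,0,0,0,0,0],
])

```text
clock: 28.55
position: [0.6075, -0.3863, 0.0466]
tool_rot: [2.882, 1.563, -0.554]
force: [-0.1, 0.2, -0.9]
grip_width: 0.0573
```

```bash
python3 - <<'E'
from h import *
s=observe();z=s["position"][2]; print(s["position"],"down",(z-.018)*1000)
save("w26",grab_frame("wrist"))
plan([s["position"][0],s["position"][1],.018],np.radians(-106.8))
E
```

```text
[ 0.60748315 -0.38631083  0.0465829 ] down 28.58290443167044
shift in current tool mm [29.3 -0.2  0.4] rot [-0.001 -0.008 -0.002] q7 -0.88
```

View pics/w26.png

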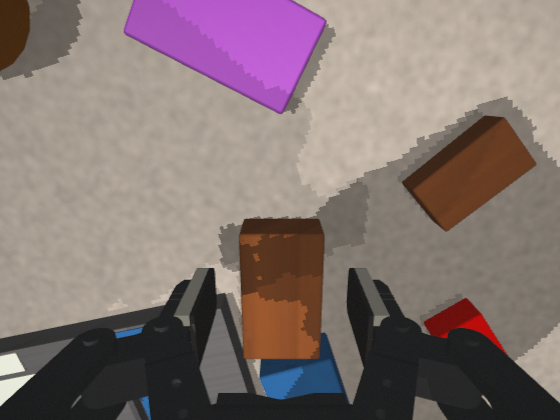

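Request:
jog_arm([
  [12,0,0,0,-0.006,0],
  [10,0,0,0,0,0],
  [5,0,0,0,0,0],
  [1,0,0,0,0,0],
  [0,0,0,0,0,0],
])

```text
clock: 29.1
position: [0.6083, -0.3867, 0.0176]
tool_rot: [2.243, 1.568, -1.192]
force: [-0.3, -0.7, -0.2]
grip_width: 0.0569
```

Request:
jog_arm([
  [0,0,0,0,0,0],
  [0,0,0,0,0,0],
  [0,0,0,0,0,0],
  [0,0,0,0,0,0],
  [0,0,0,0,0,0],
  [0,0,0,0,0,0],
], gripper=255, newtons=60)

```text
clock: 29.7
position: [0.6088, -0.3869, 0.0188]
tool_rot: [2.47, 1.567, -0.965]
force: [0.5, -0.0, -1.7]
grip_width: 0.0382
```

Request:
jog_arm([
  [-15,0,0,0,0,0],
  [-30,0,0,0,0,0],
  [-30,0,0,0,0,0],
  [-30,0,0,0,0,0],
  [-30,0,0,0,0,0],
  [-15,0,0,0,0,0],
  [0,0,0,0,0,0],
])

```text
clock: 30.4
position: [0.6076, -0.3868, 0.1794]
tool_rot: [2.422, 1.566, -1.014]
force: [0.0, -0.6, -2.7]
grip_width: 0.0385
```

```bash
python3 - <<'E'
from h import *
s=observe(); print(s["position"],s["grip_width"],s["qpos"].round(2))
save("w27",grab_frame("wrist"))
plan([.567,-.1305,.15],np.radians(-93.9))
E
```

```text
[ 0.60756281 -0.38681798  0.17938763] 0.038461693201699156 [ 0.1   0.86  0.72  1.4  -0.59  1.1  -0.95]
shift in current tool mm [  27.2 -233.5  113. ] rot [-0.226 -0.002 -0.003] q7 -0.95
```

View pics/w27.png

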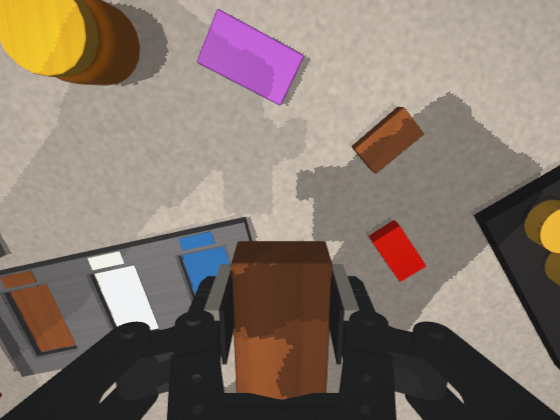

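Request:
jog_arm([
  [0,0,0,-0.11,0,0],
  [0,0,0,-0.116,0,0],
  [0,-20,0,0,0,0],
  [0,-35,5,0,0,0],
  [0,-35,10,0,0,0],
  [0,-35,10,0,0,0],
  [0,-35,10,0,0,0],
  [0,-35,10,0,0,0],
  [0,-30,10,0,0,0],
  [0,0,0,0,0,0],
])

```text
clock: 31.45
position: [0.557, -0.1474, 0.161]
tool_rot: [-0.049, 1.551, 3.033]
force: [1.3, -0.5, -2.0]
grip_width: 0.0384
```

```bash
python3 - <<'E'
from h import *
s=observe(); print(s["position"],s["grip_width"],s["qpos"].round(2))
save("w28",grab_frame("wrist"),None,1.4)
print(tool((233,264),-.0052),tool((329,263),-.0052))
plan([.567,-.1305,.15],np.radians(-93.9))
E
```

```text
[ 0.55698182 -0.14738922  0.16102919] 0.038417746935929316 [-0.31  0.67  0.7   1.82 -0.54  0.88 -0.99]
[ -5.2 -19.8 -18.3] [ -5.2  17.  -18.8]
shift in current tool mm [ 11.  -19.3  -8.8] rot [ 0.007  0.019 -0.   ] q7 -0.98
```

View pics/w28.png

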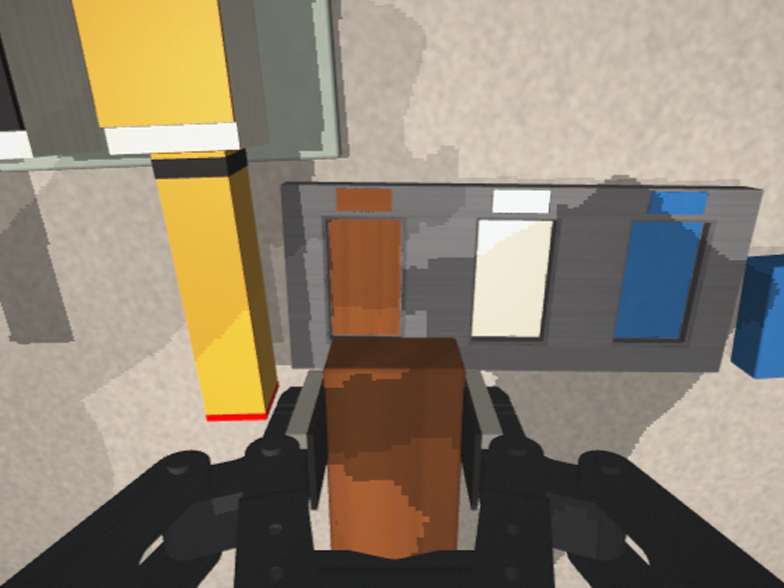

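```bash
python3 - <<'E'
from h import *
im=grab_frame("wrist"); save("w28a",im,(195,120,400,270),3.8); save("w28b",im,(330,120,560,275),3.4)
c=cam("wrist"); U=lambda p,z: unproj(c,np.array(p)/1.4,z)[:,:2].round(4)
b=U([(283,184),(762,189),(716,372),(292,367)],.016); print(b,b.mean(0),cv2.minAreaRect((b*1000).astype(np.float32)))
E
```

```text
[[ 0.6118 -0.0938]
 [ 0.5932 -0.3501]
 [ 0.4838 -0.3415]
 [ 0.5032 -0.0847]] [ 0.548    -0.217525] ((548.2000122070312, -217.39999389648438), (257.86614990234375, 109.73701477050781), 85.67977905273438)
```

View pics/w28a.png

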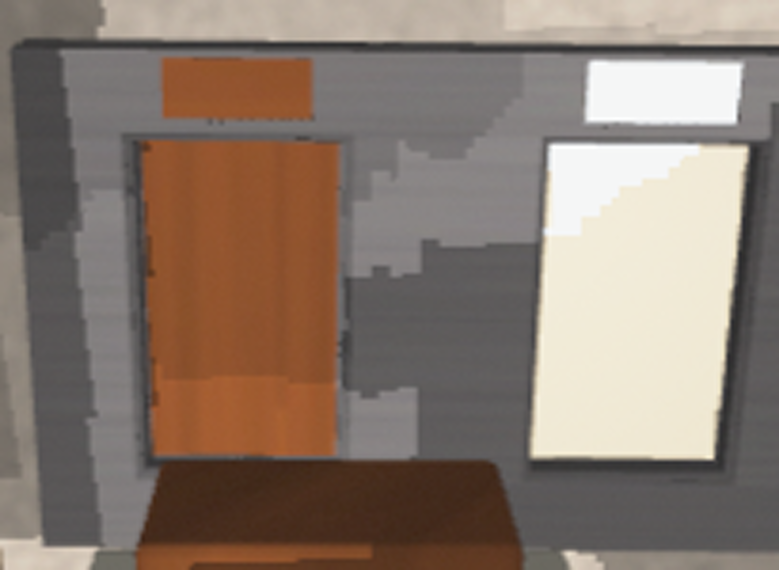

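View pics/w28b.png

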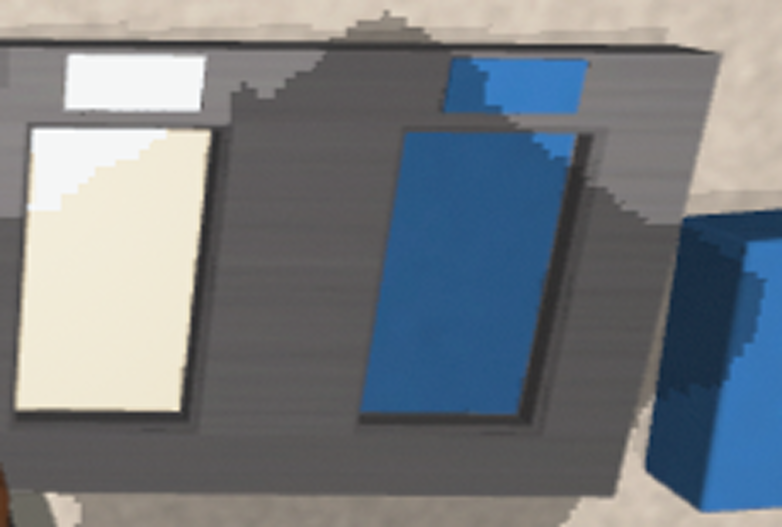

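```bash
python3 - <<'E'
from h import *
c=cam("wrist")
def f(pts,off,sc,z):
    p=np.array(pts)/sc+np.array(off); w=unproj(c,p,z)[:,:2]; r=cv2.minAreaRect((w*1000).astype(np.float32)); print((w*1000).round(1).tolist(),w.mean(0).round(4),np.round(r[1],1),round(r[2],1))
f([(123,135),(353,137),(348,468),(140,468)],(195,120),3.8,.016)
f([(540,137),(768,138),(737,478),(522,478)],(195,120),3.8,.016)
f([(400,128),(607,130),(543,432),(355,430)],(330,120),3.4,.016)
# board corners refined
f([(14,45),(779/205*205,45)],(195,120),3.8,.016)
f([(718,53),(614,497)],(330,120),3.4,.016)
f([(14,45),(42,545)],(195,120),3.8,.016)
E
```

```text
[[592.6, -110.7], [589.3, -156.9], [516.6, -151.7], [519.5, -106.3]] [ 0.5545 -0.1314] [46.3 73.3] 85.9
[[587.0, -194.5], [583.9, -240.4], [508.9, -236.8], [511.8, -189.7]] [ 0.5479 -0.2153] [47.2 75.3] 86.3
[[580.5, -279.1], [577.1, -325.8], [502.5, -320.9], [505.9, -274.7]] [ 0.5415 -0.3001] [46.8 75.1] 86.2
[[611.7, -91.2], [602.3, -241.7]] [ 0.607  -0.1665] [150.8   0. ] -93.6
[[592.9, -347.8], [483.4, -340.9]] [ 0.5381 -0.3443] [109.8   0. ] 176.4
[[611.7, -91.2], [502.1, -82.4]] [ 0.5569 -0.0868] [110.   0.] 175.4
```

```bash
python3 - <<'E'
from h import *
plan([.5709,-.1335,.05],np.radians(-93.9))
E
```

```text
shift in current tool mm [111.4 -18.5 -14.2] rot [ 0.005  0.018 -0.001] q7 -0.98
```

Request:
jog_arm([
  [0,-10,-7,0.005,0.018,0],
  [20,-8,-6,0,0,0],
  [30,0,0,0,0,0],
  [30,0,0,0,0,0],
  [20,0,0,0,0,0],
  [0,0,0,0,0,0],
])

```text
clock: 32.15
position: [0.5746, -0.137, 0.0558]
tool_rot: [2.501, 1.565, -0.716]
force: [-0.1, 1.0, -1.1]
grip_width: 0.0386
```

```bash
python3 - <<'E'
from h import *
plan([.5709,-.1335,.05],np.radians(-93.9)); print(observe()["position"])
E
```

```text
shift in current tool mm [ 5.8 -3.2  4. ] rot [-0.008 -0.005 -0.004] q7 -0.93
[ 0.57460771 -0.13696848  0.05581043]
```

Request:
jog_arm([
  [5,-3.2,4,-0.008,-0.005,-0.004],
  [0,0,0,0,0,0],
])

```text
clock: 32.35
position: [0.571, -0.1342, 0.051]
tool_rot: [-0.679, 1.571, 2.394]
force: [0.4, 0.5, -1.1]
grip_width: 0.0389
```

```bash
python3 - <<'E'
from h import *
plan([.5709,-.1335,.05],np.radians(-93.9)); print(observe()["position"])
save("w29",grab_frame("wrist"),(120,120,440,420),2.5)
E
```

```text
shift in current tool mm [ 1.  -0.7  0.1] rot [-0.001  0.     0.   ] q7 -0.92
[ 0.57096106 -0.13424986  0.05098847]
```

View pics/w29.png

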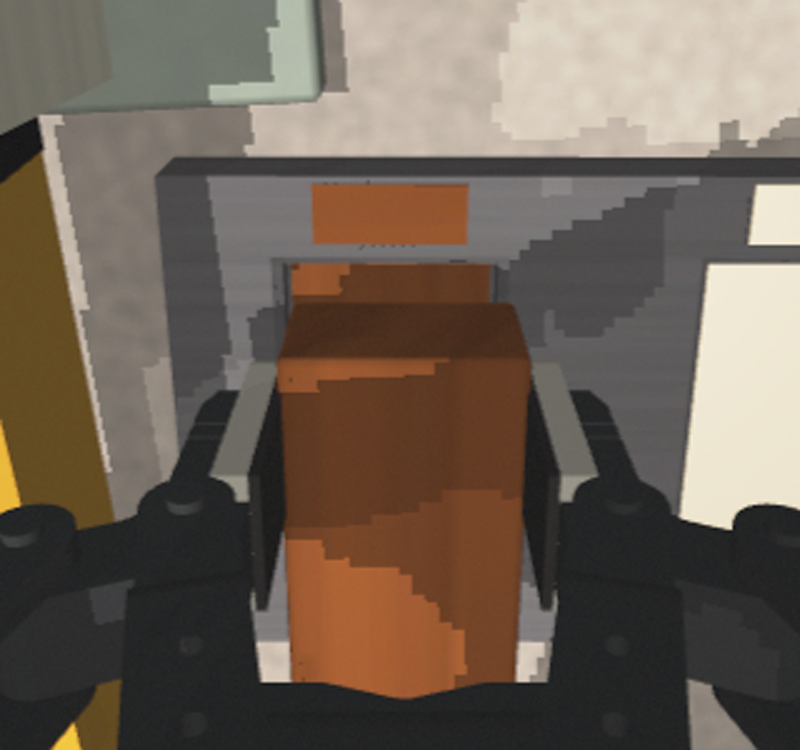

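```bash
python3 - <<'E'
from h import *
g=lambda x,y,xp: tool((120+x/2.5,120+y/2.5),xp)
print("rim",g(272,259,.035),g(508,262,.035)); print("bottom front",g(293,303,.0188),g(515,304,.0188)); print("top front",g(279,357,-.0052),g(530,357,-.0052))
E
```

```text
rim [ 35. -27. -20.] [ 35.   19.1 -19.4]
bottom front [ 18.8 -21.1 -17.6] [ 18.8  18.7 -17.5]
top front [ -5.2 -20.4 -18.8] [ -5.2  18.1 -18.9]
```

Request:
jog_arm([
  [4,-2.5,1,0,0,0],
  [5,0,0,0,0,0],
  [0,0,0,0,0,0],
])

```text
clock: 32.7
position: [0.5719, -0.1319, 0.0439]
tool_rot: [3.075, 1.566, -0.136]
force: [0.5, -0.1, -0.3]
grip_width: 0.0389
```

```bash
python3 - <<'E'
from h import *
s=observe();plan([.5699,-.1315,.0275],np.radians(-93.9)); print(s["position"],s["force"])
save("w30",grab_frame("wrist"),(160,180,400,320),3.3)
E
```

```text
shift in current tool mm [16.4 -0.2  2.1] rot [-0.001 -0.005 -0.   ] q7 -0.91
[ 0.57194747 -0.13186309  0.04392307] [ 0.53083266 -0.07249985 -0.29992983]
```

View pics/w30.png

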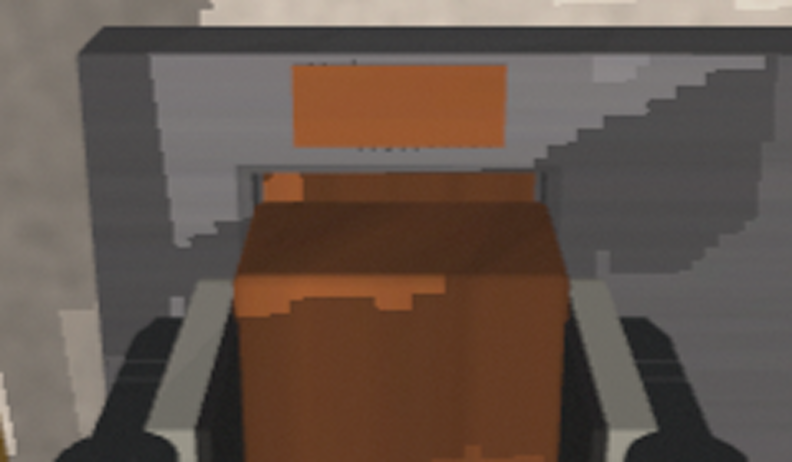

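```bash
python3 - <<'E'
from h import *
g=lambda x,y,xp: tool((160+x/3.3,180+y/3.3),xp)
print("rim",g(237,167,.0279),g(559,167,.0279)); print("inner",g(255,172,.0299),g(541,172,.0299)); print("bottom front",g(257,203,.0188),g(547,203,.0188))
print("board back edge", g(80,55,.0279), g(780,55,.0279))
E
```

```text
rim [ 27.9 -24.6 -19.1] [ 27.9  21.3 -19.2]
inner [ 29.9 -22.3 -17.6] [ 29.9  19.  -17.6]
bottom front [ 18.8 -20.8 -17.5] [ 18.8  18.6 -17.5]
board back edge [ 27.9 -45.6 -35.7] [ 27.9  51.1 -35.8]
```

Request:
jog_arm([
  [3,-0.5,1.8,0,-0.004,0],
  [4,0,0,0,0,0],
  [0,0,0,0,0,0],
])

```text
clock: 33.05
position: [0.5704, -0.1313, 0.0369]
tool_rot: [2.824, 1.57, -0.386]
force: [-0.2, 0.3, -0.8]
grip_width: 0.0388
```

```bash
python3 - <<'E'
from h import *
s=observe();plan([s["position"][0],s["position"][1],.027],np.radians(-93.9)); print(s["position"],s["force"])
save("w31",grab_frame("wrist"),(160,180,400,320),3.3)
E
```

```text
shift in current tool mm [ 9.9 -0.   0. ] rot [-0.001 -0.001 -0.   ] q7 -0.91
[ 0.5703979  -0.13126117  0.0369298 ] [-0.16654046  0.31361149 -0.84022758]
```

View pics/w31.png

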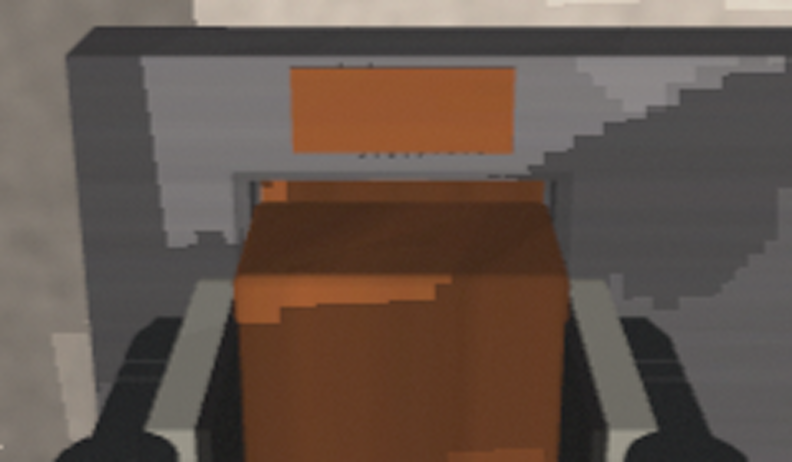

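Request:
jog_arm([
  [3,0,0,0,0,0],
  [2,0,0,0,0,0],
  [2,0,0,0,0,0],
  [2,0,0,0,0,0],
  [0,0,0,0,0,0],
])

```text
clock: 33.6
position: [0.5706, -0.1326, 0.0277]
tool_rot: [2.465, 1.568, -0.747]
force: [-0.4, -0.6, -1.4]
grip_width: 0.0389
```

```bash
python3 - <<'E'
from h import *
s=observe(); print(s["position"],s["force"],s["grip_width"])
save("w32",grab_frame("wrist"),(160,180,400,320),3.3)
E
```

```text
[ 0.57060653 -0.13258224  0.02772784] [-0.36627241 -0.57242742 -1.40307835] 0.038872265422702994
```

View pics/w32.png

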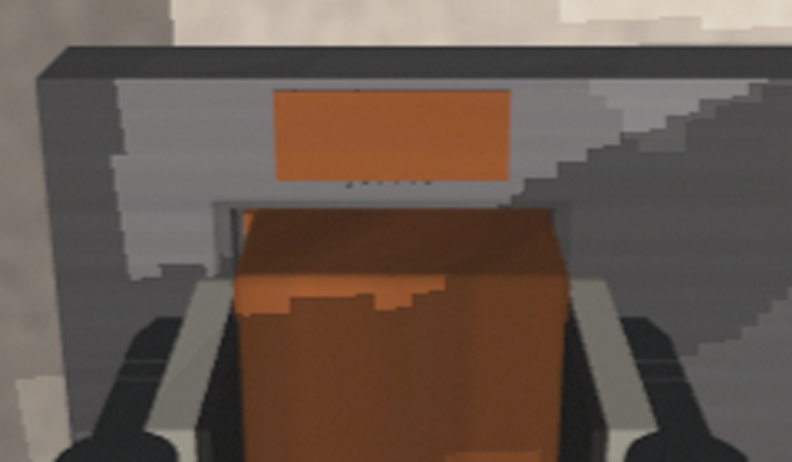

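Request:
jog_arm([
  [0.7,-0.8,0,0,0,0],
  [0,0,0,0,0,0],
])

```text
clock: 33.85
position: [0.5707, -0.1318, 0.0271]
tool_rot: [2.451, 1.568, -0.761]
force: [-0.1, -1.8, -0.0]
grip_width: 0.0383
```

Request:
jog_arm([
  [0,0,0,0,0,0],
  [0,0,0,0,0,0],
  [0,0,0,0,0,0],
  [0,0,0,0,0,0],
  [0,0,0,0,0,0],
], gripper=105)

```text
clock: 34.35
position: [0.5704, -0.1345, 0.0276]
tool_rot: [2.099, 1.565, -1.115]
force: [-0.1, -3.0, 1.0]
grip_width: 0.05
```

Request:
jog_arm([
  [-10,0,0,0,0,0],
  [-25,0,0,0,0,0],
  [-35,0,0,0,0,0],
  [-40,0,0,0,0,0],
  [-40,0,10,0,0,0],
  [-30,20,20,0,0,0],
  [0,0,0,0,0,0],
])

```text
clock: 35.05
position: [0.5372, -0.1494, 0.2171]
tool_rot: [2.058, 1.569, -1.154]
force: [0.6, -0.1, -0.5]
grip_width: 0.0501
```

```bash
python3 - <<'E'
from h import *
s=observe(); print(s["position"],s["force"],s["grip_width"])
save("w33",grab_frame("wrist"),None,1.4)
E
```

```text
[ 0.53724186 -0.14937429  0.217094  ] [ 0.60982237 -0.09708522 -0.52606758] 0.050113690268969405
```

View pics/w33.png

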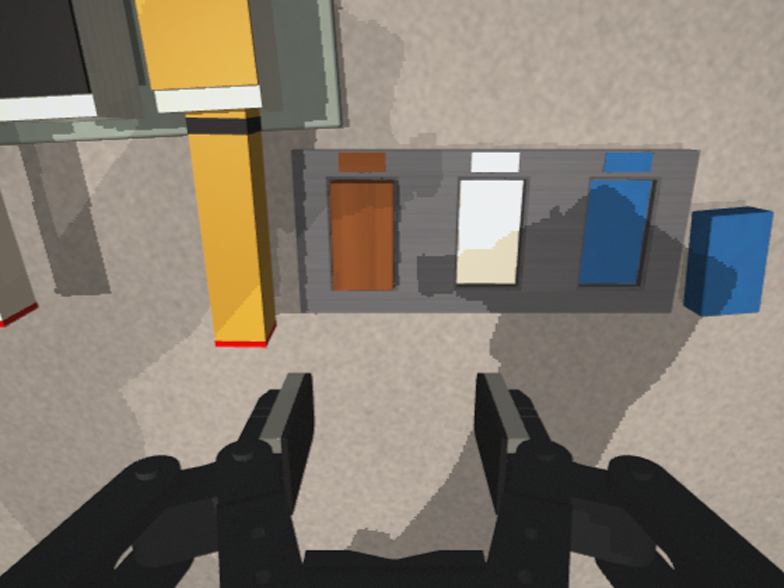

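```bash
python3 - <<'E'
from h import *
save("w34",grab_frame("wrist"),(200,90,420,240),3.6)
save("s34",grab_frame("scene"),(150,150,380,330),3.4); save("t34",grab_frame("top"),(230,130,420,270),4)
E
```

```text
(no output)
```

View pics/w34.png

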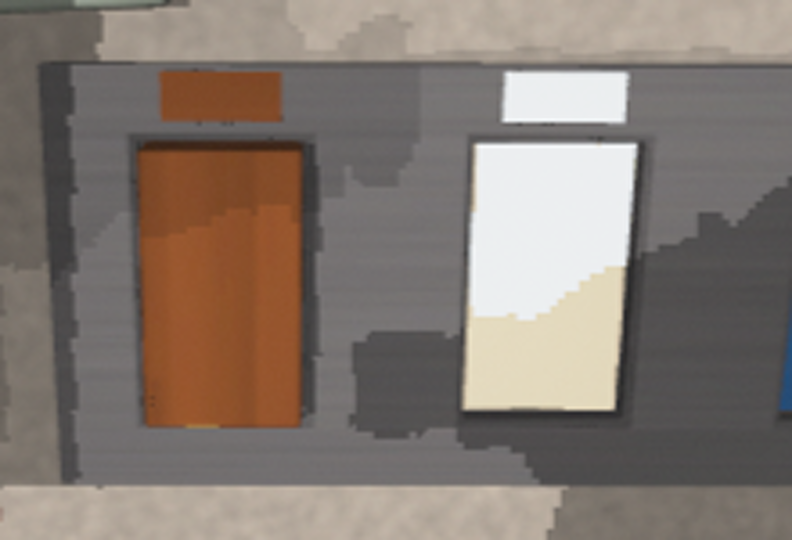

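View pics/s34.png

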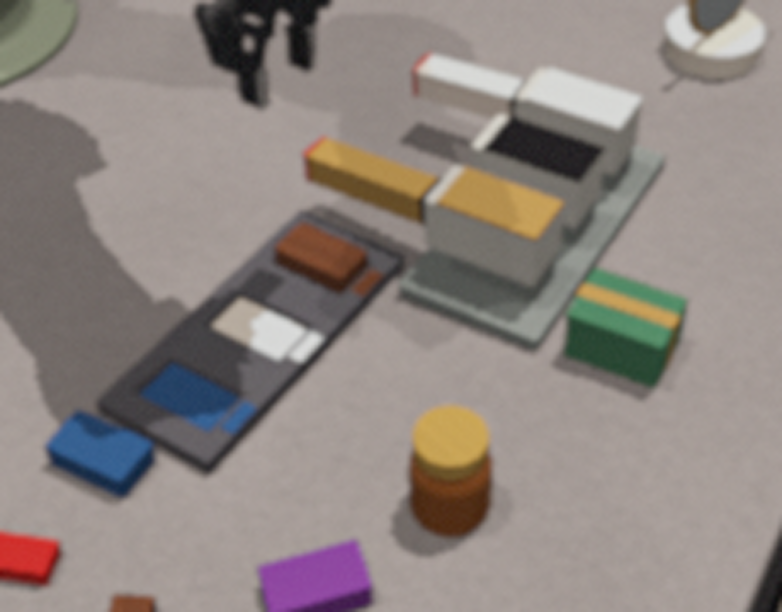

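View pics/t34.png

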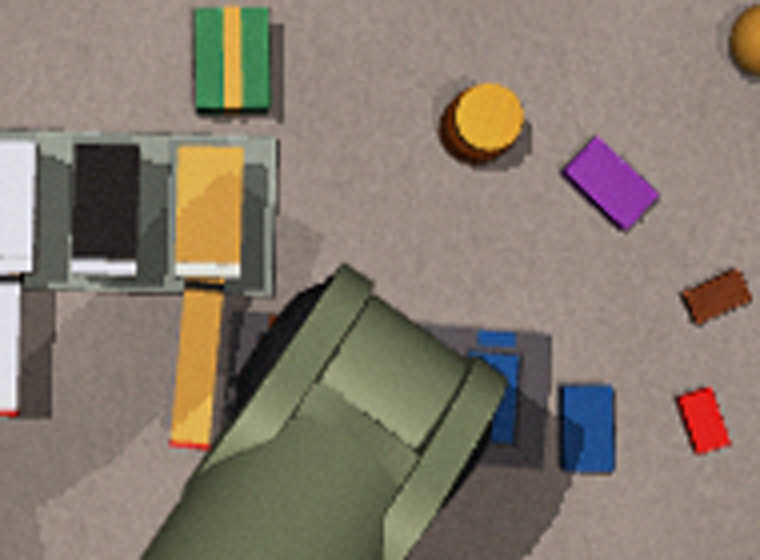

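The scene camera shows walnut seated flat. But the gold arm appears nudged in yaw: my opening finger touched it (3 N). I'll measure that.

```bash
python3 - <<'E'
from h import *
im=grab_frame("top"); c=cam("top"); save("t35",im,(255,190,310,250),10)
cw=cam("wrist"); save("w35",grab_frame("wrist"),(100,50,300,260),3.2)
E
```

```text
(no output)
```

View pics/t35.png

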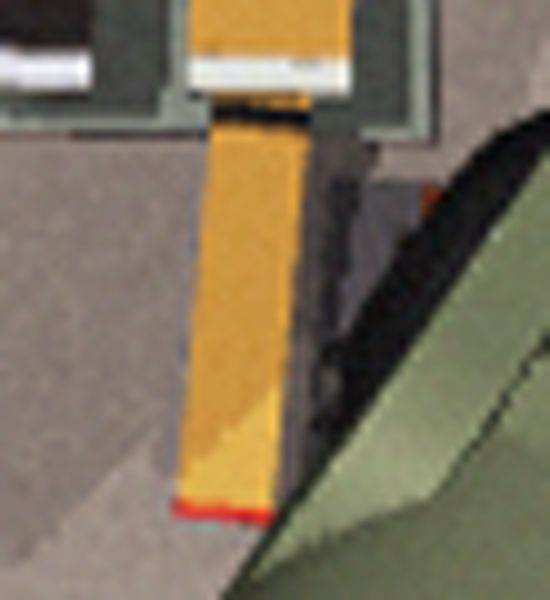

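View pics/w35.png

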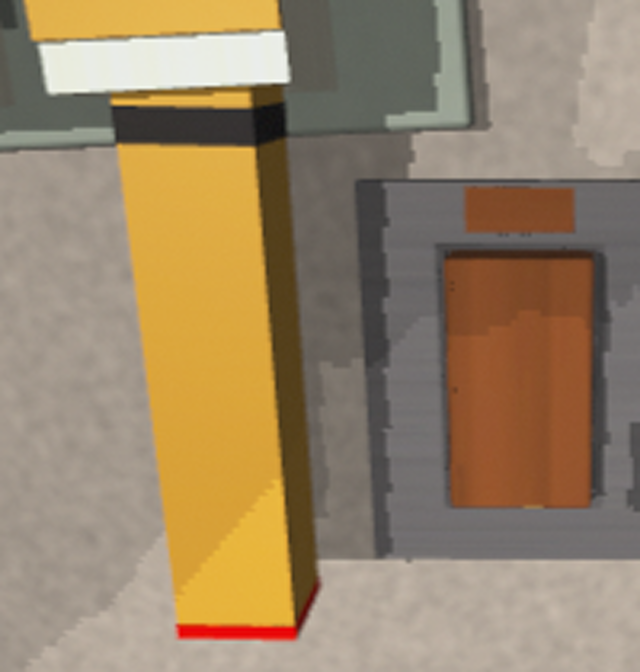

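```bash
python3 - <<'E'
from h import *
c=cam("wrist"); u=lambda x,y,z: unproj(c,(100+x/3.2,50+y/3.2),z)[0].round(4)
print("mouth",u(45,94,.09),u(289,81,.09)); print("band edge",u(112,105,.08),u(250,103,.08)); print("plug end top",u(178,626,.072),u(296,626,.072))
t=cam("top"); v=lambda x,y,z: unproj(t,(255+x/10-.45,190+y/10-.45),z)[0].round(4)
print("top: mouth",v(188,88,.09),v(350,95,.09)); print("band",v(210,103,.08),v(310,100,.08),"plug",v(175,518,.073),v(272,523,.073))
w=unproj(c,np.array([(100+447/3.2,50+258/3.2),(100+592/3.2,50+258/3.2),(100+590/3.2,50+507/3.2),(100+452/3.2,50+507/3.2)]),.032); print(w.round(4),w.mean(0))
E
```

```text
mouth [ 0.6336 -0.0414  0.09  ] [ 0.6328 -0.0917  0.09  ]
band edge [ 0.6311 -0.0509  0.08  ] [ 0.6295 -0.0804  0.08  ]
plug end top [ 0.5066 -0.0405  0.072 ] [ 0.5046 -0.0704  0.072 ]
top: mouth [ 0.631  -0.0436  0.09  ] [ 0.6292 -0.0936  0.09  ]
band [ 0.6269 -0.0504  0.08  ] [ 0.6281 -0.0815  0.08  ] plug [ 0.498  -0.0406  0.073 ] [ 0.4967 -0.0708  0.073 ]
[[ 0.5898 -0.1134  0.032 ]
 [ 0.5873 -0.1515  0.032 ]
 [ 0.5184 -0.1467  0.032 ]
 [ 0.521  -0.1078  0.032 ]] [ 0.55411859 -0.12983687  0.032     ]
```

Gold is now ≈3 mm short and yawed ≈0.06 rad. That is within limits, but I'll re-grasp and true it up.

```bash
python3 - <<'E'
from h import *
plan([.588,-.0632,.12],np.radians(-94.5))
E
```

```text
shift in current tool mm [ 91.5 -86.3 -44.8] rot [ 0.012  0.005 -0.002] q7 -1.02
```

Request:
jog_arm([
  [0,-29,-15,0.012,0.005,0],
  [0,-29,-15,0,0,0],
  [0,-29,-15,0,0,0],
  [0,0,0,0,0,0],
  [30,0,0,0,0,0],
  [30,0,0,0,0,0],
  [25,0,0,0,0,0],
  [0,0,0,0,0,0],
], gripper=98)

```text
clock: 36.15
position: [0.5895, -0.0592, 0.1175]
tool_rot: [0.488, 1.56, -2.731]
force: [-0.1, 0.5, 0.5]
grip_width: 0.0526
```

```bash
python3 - <<'E'
from h import *
print(observe()["position"]);plan([.588,-.0632,.0684],np.radians(-94.5)); save("w36",grab_frame("wrist"))
E
```

```text
[ 0.58954921 -0.05916734  0.1174509 ]
shift in current tool mm [49.1  3.9  0.8] rot [ 0.001  0.009 -0.005] q7 -1.12
```

View pics/w36.png

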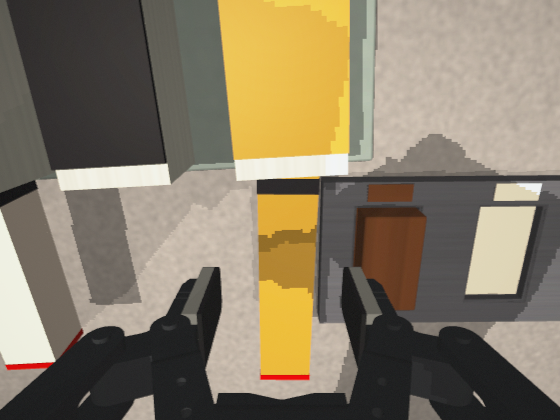

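Request:
jog_arm([
  [10,4,1,0,0.009,-0.005],
  [20,0,0,0,0,0],
  [0,0,0,0,0,0],
])

```text
clock: 36.5
position: [0.5903, -0.0647, 0.0917]
tool_rot: [3.059, 1.566, -0.161]
force: [-1.4, 0.0, 0.5]
grip_width: 0.0524
```

```bash
python3 - <<'E'
from h import *
print(observe()["position"]);plan([.588,-.0632,.0684],np.radians(-94.5)); save("w37",grab_frame("wrist"))
E
```

```text
[ 0.59028343 -0.0646814   0.09170197]
shift in current tool mm [23.3 -1.3  2.5] rot [ 0.    -0.005 -0.   ] q7 -1.08
```

View pics/w37.png

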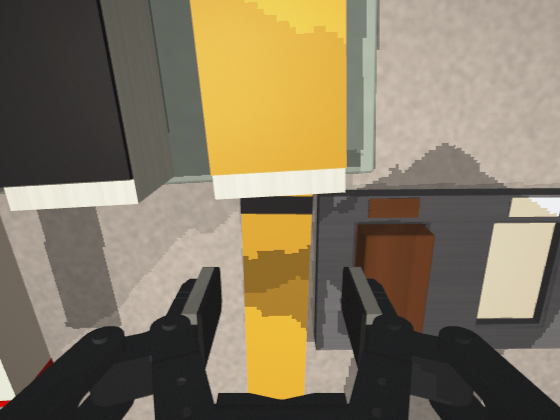

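Request:
jog_arm([
  [10,-1.3,2,0,-0.005,0],
  [9,0,0,0,0,0],
  [4,0,0,0,0,0],
  [0,0,0,0,0,0],
])

```text
clock: 36.95
position: [0.5906, -0.0637, 0.0716]
tool_rot: [3.073, 1.566, -0.147]
force: [-0.1, 0.1, -0.5]
grip_width: 0.0528
```

Request:
jog_arm([
  [0,0,0,0,0,0],
  [0,0,0,0,0,0],
  [0,0,0,0,0,0],
  [0,0,0,0,0,0],
  [0,0,0,0,0,0],
], gripper=255, newtons=50)

```text
clock: 37.45
position: [0.5906, -0.0637, 0.0721]
tool_rot: [3.079, 1.566, -0.14]
force: [0.3, -0.3, -2.4]
grip_width: 0.0285
```

```bash
python3 - <<'E'
from h import *
s=observe(); print(s["position"],s["force"],s["grip_width"]);plan([.5915,-.0668,.0682],np.radians(-91.15)); save("w38",grab_frame("wrist"),(130,120,430,240),2.6)
E
```

```text
[ 0.59063056 -0.06367471  0.07213682] [ 0.25436612 -0.28117673 -2.4253489 ] 0.02850799835670154
shift in current tool mm [ 3.9  3.  -1.1] rot [-0.058 -0.004 -0.   ] q7 -1.06
```

View pics/w38.png

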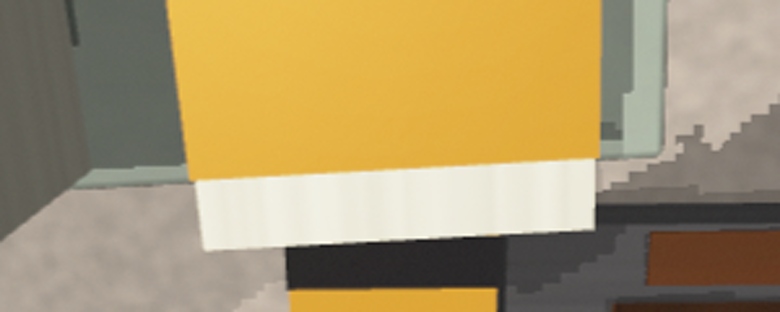

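```bash
python3 - <<'E'
from h import *
print(tool((280,120+241/2.6),-.0179))
for xp in (-.0075,-.006): print(tool((280,120+290/2.6),xp))
E
```

```text
[-17.9  -1.8 -43.3]
[ -7.5  -1.8 -32.6]
[ -6.   -1.8 -32. ]
```

Request:
jog_arm([
  [0,1.5,-1,-0.03,0,0],
  [0,1.4,-1,-0.028,0,0],
  [0,0,-0.8,0,0,0],
  [0,0,0,0,0,0],
])

```text
clock: 37.9
position: [0.5914, -0.067, 0.0721]
tool_rot: [-2.07, 1.57, 1.059]
force: [-0.2, 1.0, 1.7]
grip_width: 0.0289
```

```bash
python3 - <<'E'
from h import *
s=observe(); print(s["position"],s["force"],s["moment"],s["grip_width"]);plan([.5932,-.0666,.072],np.radians(-91.15)); save("w39",grab_frame("wrist"),(130,120,430,240),2.6)
E
```

```text
[ 0.59139869 -0.06697895  0.07214   ] [-0.15536548  1.04818174  1.71671632] [ 0.30432622  0.01040925 -0.00387795] 0.02892948373211293
shift in current tool mm [ 0.1 -0.4 -1.8] rot [ 0.008 -0.     0.001] q7 -1.01
```

View pics/w39.png

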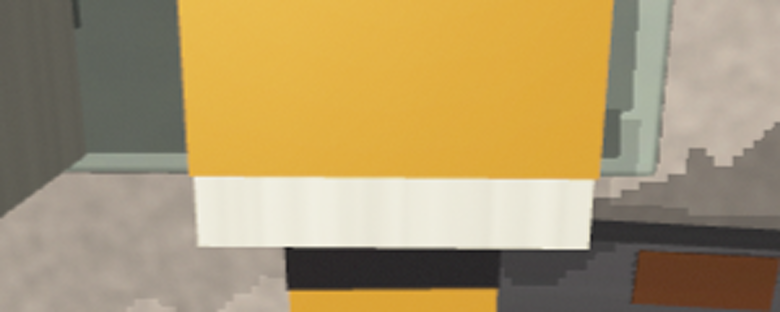

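Request:
jog_arm([
  [0,-0.3,-2.2,0.006,0,0],
  [0,0,0,0,0,0],
])

```text
clock: 38.15
position: [0.593, -0.0669, 0.0723]
tool_rot: [-0.864, 1.569, 2.26]
force: [-0.2, 0.9, 2.3]
grip_width: 0.0285
```

```bash
python3 - <<'E'
from h import *
s=observe(); print(s["position"],s["force"]); save("w40",grab_frame("wrist"),(130,120,430,240),2.6)
E
```

```text
[ 0.59299441 -0.06693736  0.0722844 ] [-0.18091253  0.9049627   2.30509182]
```

View pics/w40.png

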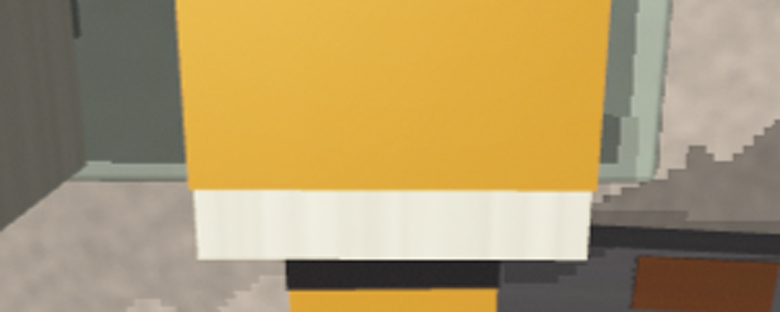

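Release, lift, and check both gold and blue.

Request:
jog_arm([
  [0,0,0,0,0,0],
  [0,0,0,0,0,0],
  [0,0,0,0,0,0],
  [0,0,0,0,0,0],
  [0,0,0,0,0,0],
], gripper=105)

```text
clock: 38.7
position: [0.5939, -0.0672, 0.0723]
tool_rot: [-2.754, 1.57, 0.371]
force: [-0.1, -1.1, -0.6]
grip_width: 0.0506
```

Request:
jog_arm([
  [-10,0,0,0,0,0],
  [-25,0,0,0,0,0],
  [-35,0,0,0,0,0],
  [-40,0,0,0,0,0],
  [-40,0,0,0,0,0],
  [-30,0,0,0,0,0],
  [0,0,0,0,0,0],
])

```text
clock: 39.4
position: [0.5927, -0.0685, 0.2627]
tool_rot: [1.779, 1.57, -1.382]
force: [0.7, -0.6, -0.2]
grip_width: 0.0503
```

```bash
python3 - <<'E'
from h import *
s=observe(); print(s["position"],s["force"]); save("w41",grab_frame("wrist"),None,1.4); plan([.52,-.34,.25],np.radians(-90))
save("w41z",grab_frame("wrist"),(220,80,360,300),2.7)
E
```

```text
[ 0.59267378 -0.06846994  0.26274671] [ 0.71541901 -0.63679551 -0.20416009]
shift in current tool mm [ 11.3 273.1  67. ] rot [-0.019  0.002 -0.   ] q7 -1.16
```

View pics/w41.png

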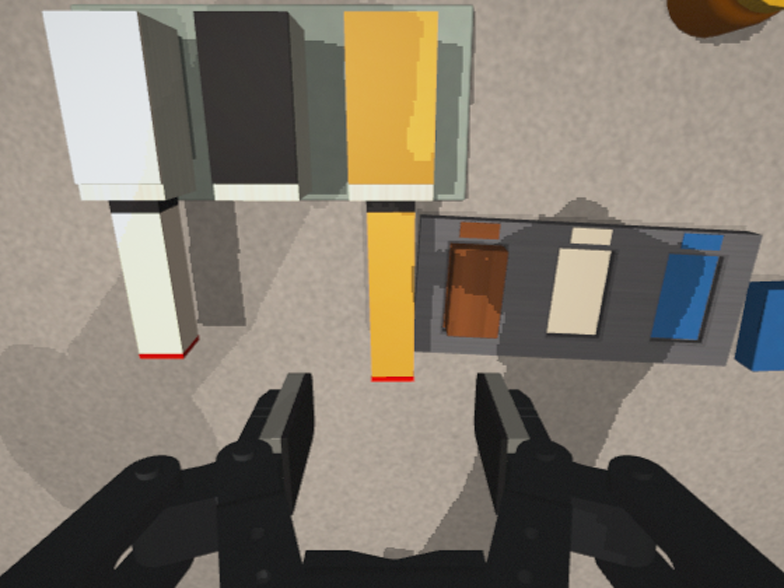

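View pics/w41z.png

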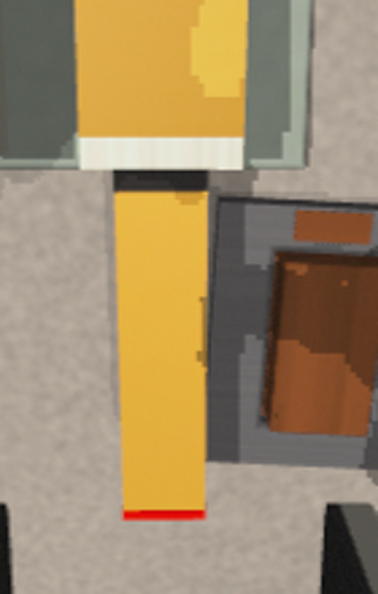

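Both arms look good and straight. Next is blue, gripped lengthwise because the board edge is only about 12 mm from its side.

Request:
jog_arm([
  [0,30,0,0,0,0],
  [0,35,10,0,0,0],
  [0,40,10,0,0,0],
  [0,40,10,0,0,0],
  [0,40,10,0,0,0],
  [0,40,10,0,0,0],
  [0,40,10,0,0,0],
  [0,30,0,0,0,0],
  [0,0,0,0,0,0],
], gripper=0)

```text
clock: 40.4
position: [0.5201, -0.3687, 0.2487]
tool_rot: [-0.231, 1.551, 2.897]
force: [-0.4, 0.5, -0.1]
grip_width: 0.0854
```

Request:
jog_arm([
  [0,0,0,-0.15,0,0],
  [0,0,0,-0.15,0,0],
  [0,0,0,-0.15,0,0],
  [0,0,0,-0.15,0,0],
  [0,0,0,-0.15,0,0],
  [0,0,0,-0.15,0,0],
  [0,0,0,-0.15,0,0],
  [0,0,0,-0.15,0,0],
  [0,0,0,-0.15,0,0],
  [0,0,0,-0.15,0,0],
  [0,0,0,-0.07,0,0],
  [0,0,0,0,0,0],
])

```text
clock: 41.6
position: [0.5161, -0.3601, 0.2337]
tool_rot: [-2.006, 1.528, 2.706]
force: [0.1, -0.2, 0.6]
grip_width: 0.0856
```

```bash
python3 - <<'E'
from h import *
s=observe(); print(s["position"],s["qpos"].round(2),s["grip_width"]); save("w42",grab_frame("wrist"),None,1.4); plan([.52,-.375,.2],np.radians(1))
d=nets.silhouettes("wrist","block_blue")
for q in d[:2]: print(q["p"],rect(q["mask"],cam("wrist"),.024))
E
```

```text
[ 0.51611125 -0.36006393  0.23371653] [ 0.31  0.58  0.32  1.57 -0.19  1.06  0.68] 0.08559083758673583
shift in current tool mm [33.2  5.3 15.6] rot [-0.021 -0.018  0.039] q7 0.67
0.8 [ 516.3 -372.6   69.7   44.3    1.5]
```

View pics/w42.png

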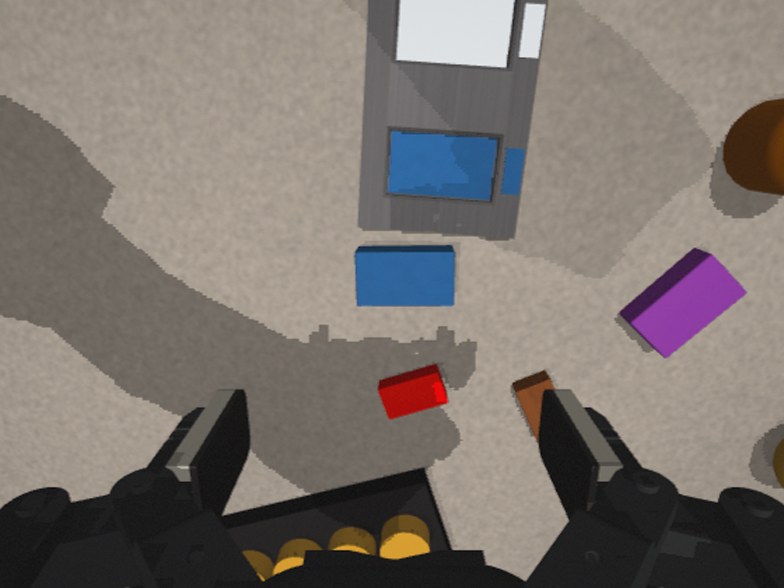

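```bash
python3 - <<'E'
from h import *
c=cam("wrist"); U=lambda p,z: unproj(c,np.array(p)/1.4,z)[:,:2]
b=U([(356,251),(454,250),(454,306),(357,306)],.024); print(b.round(4),b.mean(0)); m=b.mean(0)
p=U([(386,127),(503,134),(495,204),(383,196)],.016); print(p.round(4),p.mean(0))
plan([m[0],m[1],.06],np.radians(0.5))
E
```

```text
[[ 0.4833 -0.355 ]
 [ 0.5508 -0.354 ]
 [ 0.552  -0.3945]
 [ 0.4829 -0.3951]] [ 0.51725095 -0.3746568 ]
[[ 0.5043 -0.2735]
 [ 0.581  -0.2782]
 [ 0.5783 -0.3237]
 [ 0.5019 -0.3183]] [ 0.54137135 -0.29843054]
shift in current tool mm [173.4   8.   17.5] rot [-0.014 -0.018  0.039] q7 0.67
```

Request:
jog_arm([
  [0,0,0,-0.014,-0.018,0.039],
  [0,1,14,0,0,0],
  [30,0,0,0,0,0],
  [40,0,0,0,0,0],
  [40,0,0,0,0,0],
  [30,0,0,0,0,0],
  [15,0,0,0,0,0],
  [0,0,0,0,0,0],
])

```text
clock: 42.5
position: [0.5184, -0.3774, 0.0728]
tool_rot: [-0.593, 1.569, -2.17]
force: [0.0, 0.8, 0.5]
grip_width: 0.0854
```

```bash
python3 - <<'E'
from h import *
print(observe()["position"]); plan([.5173,-.3747,.014],np.radians(0.5)); save("w43",grab_frame("wrist"))
E
```

```text
[ 0.51836571 -0.37739704  0.07275976]
shift in current tool mm [58.8 -1.  -2.8] rot [-0.015  0.001  0.001] q7 0.75
```

View pics/w43.png

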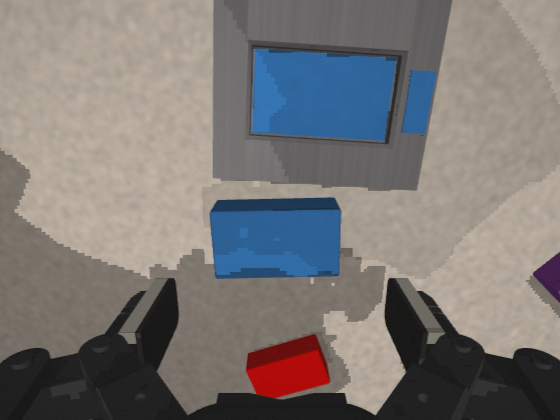

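```bash
python3 - <<'E'
from h import *
for p in ((211,210),(340,209),(216,276),(340,276),(286,388)): print(tool(p,.0488))
E
```

```text
[ 48.8 -35.4 -22.8]
[ 48.8  32.  -23.4]
[ 48.8 -34.9  15.8]
[48.8 34.  15.7]
[48.8  4.3 93.7]
```

Request:
jog_arm([
  [15,-1,-3.5,-0.012,0,0],
  [20,0,0,0,0,0],
  [12,0,0,0,0,0],
  [0,0,0,0,0,0],
])

```text
clock: 42.95
position: [0.5204, -0.3757, 0.0294]
tool_rot: [0.823, 1.563, -0.742]
force: [0.4, 0.4, 0.5]
grip_width: 0.0853
```

```bash
python3 - <<'E'
from h import *
print(observe()["position"]); plan([.5173,-.3742,.014],np.radians(0.5)); save("w44",grab_frame("wrist"))
E
```

```text
[ 0.52042538 -0.37573584  0.02941049]
shift in current tool mm [15.4 -3.2 -1.6] rot [-0.003  0.006 -0.006] q7 0.77
```

View pics/w44.png

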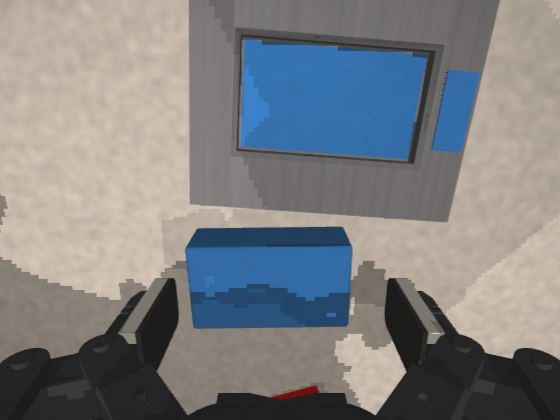

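Request:
jog_arm([
  [0,-3.4,-1.6,0,0.006,-0.006],
  [0,0,0,0,0,0],
  [8,0,0,0,0,0],
  [5,0,0,0,0,0],
  [0,0,0,0,0,0],
])

```text
clock: 43.5
position: [0.5183, -0.3752, 0.0191]
tool_rot: [1.129, 1.567, -0.436]
force: [-0.5, 0.5, 0.1]
grip_width: 0.0853
```

```bash
python3 - <<'E'
from h import *
s=observe(); print(s["position"],s["force"]); plan([.5173,-.3742,.014],np.radians(0.5)); save("w45",grab_frame("wrist"))
E
```

```text
[ 0.51827722 -0.37520815  0.01906506] [-0.54405119  0.478432    0.14491926]
shift in current tool mm [ 5.1 -1.  -1. ] rot [-0.003  0.002 -0.003] q7 0.77
```

View pics/w45.png

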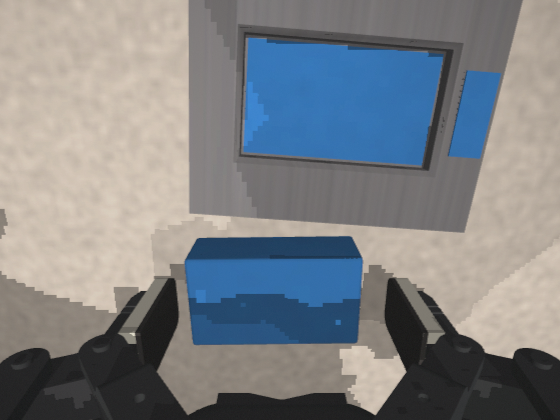

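Request:
jog_arm([
  [4.5,-1.5,-0.5,0,0,0],
  [0,0,0,0,0,0],
])

```text
clock: 43.75
position: [0.5167, -0.3747, 0.0144]
tool_rot: [1.12, 1.567, -0.445]
force: [0.9, -0.1, -0.6]
grip_width: 0.0855
```

Request:
jog_arm([
  [0,0,0,0,0,0],
  [0,0,0,0,0,0],
  [0,0,0,0,0,0],
  [0,0,0,0,0,0],
  [0,0,0,0,0,0],
], gripper=255, newtons=60)

```text
clock: 44.25
position: [0.5167, -0.3748, 0.0149]
tool_rot: [1.139, 1.567, -0.426]
force: [0.2, -1.0, -1.8]
grip_width: 0.0689
```

Request:
jog_arm([
  [-15,0,0,0,0,0],
  [-25,0,0,0,0,0],
  [-30,0,0,0,0,0],
  [-20,0,0,0,0,0],
  [0,0,0,0,0,0],
])

```text
clock: 44.75
position: [0.516, -0.3748, 0.1115]
tool_rot: [1.123, 1.567, -0.442]
force: [0.4, -0.5, -0.9]
grip_width: 0.0687
```

```bash
python3 - <<'E'
from h import *
s=observe(); print(s["position"],s["force"],s["grip_width"]); plan([.5415,-.3,.10],np.radians(-3.8)); save("w46",grab_frame("wrist"))
E
```

```text
[ 0.51601135 -0.3748156   0.11148727] [ 0.36047866 -0.45101494 -0.93707584] 0.06871535060231998
shift in current tool mm [ 11.5  25.8 -74.7] rot [ 0.071  0.002 -0.004] q7 0.75
```

View pics/w46.png

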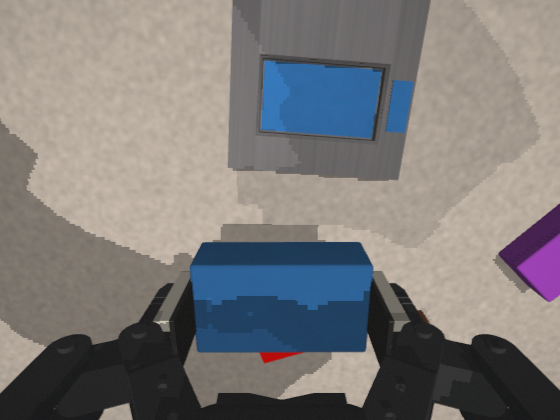

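```bash
python3 - <<'E'
from h import *
for p in ((192,266),(372,265),(197,352),(367,352)): print("top",tool(p,-.0091))
for p in ((203,242),(362,243)): print("bot front",tool(p,.0149))
c=cam("wrist"); w=unproj(c,[(260,55),(390,65),(378,141),(257,132)],.016)[:,:2]; print(w.round(4),w.mean(0))
E
```

```text
top [ -9.1 -31.9 -19.6]
top [ -9.1  35.1 -20.1]
top [ -9.1 -32.8  19. ]
top [-9.1 36.1 18.9]
bot front [ 14.9 -32.8 -19.1]
bot front [ 14.9  36.6 -18.7]
[[ 0.5045 -0.2731]
 [ 0.5797 -0.278 ]
 [ 0.5767 -0.3216]
 [ 0.5021 -0.3165]] [ 0.54076305 -0.29728855]
```

```bash
python3 - <<'E'
from h import *
plan([.5394,-.2984,.05],np.radians(-3.8))
E
```

```text
shift in current tool mm [ 60.2  23.9 -76.1] rot [ 0.072  0.001 -0.003] q7 0.75
```

Request:
jog_arm([
  [0,0,0,0.07,0,-0.003],
  [0,9,-25,0,0,0],
  [0,9,-25,0,0,0],
  [0,9,-22,0,0,0],
  [20,0,0,0,0,0],
  [25,0,0,0,0,0],
  [10,0,0,0,0,0],
  [0,0,0,0,0,0],
])

```text
clock: 45.6
position: [0.5463, -0.3004, 0.0501]
tool_rot: [-1.762, 1.566, 2.882]
force: [0.1, -0.5, -0.7]
grip_width: 0.0684
```

```bash
python3 - <<'E'
from h import *
s=observe(); print(s["position"],s["force"],s["grip_width"]); plan([.5394,-.2984,.05],np.radians(-3.8)); save("w47",grab_frame("wrist"))
E
```

```text
[ 0.54626651 -0.30036608  0.05014684] [ 0.11674127 -0.5089954  -0.6502574 ] 0.06841107051824974
shift in current tool mm [ 0.2 -7.  -1.5] rot [-0.002 -0.001  0.005] q7 0.59
```

View pics/w47.png

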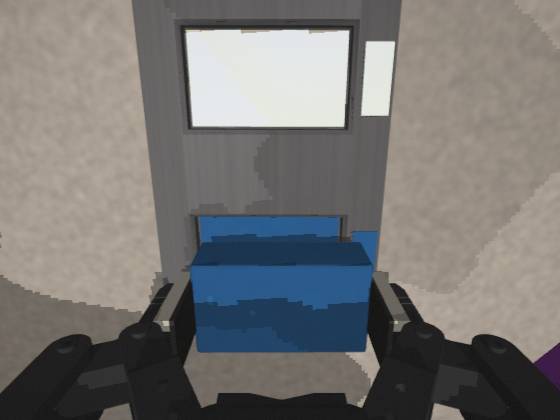

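```bash
python3 - <<'E'
from h import *
save("w47z",grab_frame("wrist"),(140,190,420,290),2.8)
print(tool((191,214),.0341),tool((348,214),.0341),"board",tool((158,230),.0341),tool((386,215),.0341))
E
```

```text
[ 34.1 -42.2 -25.6] [ 34.1  33.3 -25.6] board [ 34.1 -58.9 -17.3] [ 34.1  51.7 -25.1]
```

View pics/w47z.png

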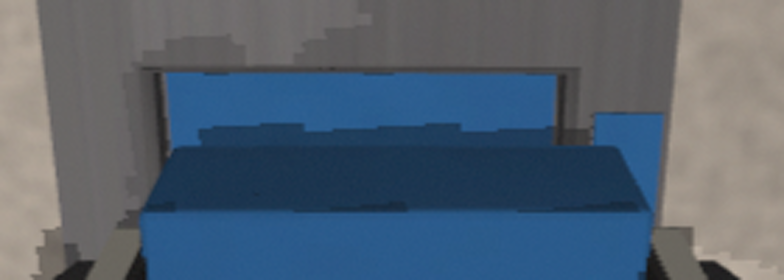

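Request:
jog_arm([
  [0,-6.2,-1.9,0,0,0.005],
  [6,0,0,0,0,0],
  [0,0,0,0,0,0],
])

```text
clock: 46.0
position: [0.5408, -0.2995, 0.0475]
tool_rot: [1.389, 1.566, -0.251]
force: [0.5, -0.3, -0.4]
grip_width: 0.0682
```

```bash
python3 - <<'E'
from h import *
s=observe(); print(s["position"],s["force"],s["grip_width"]); plan([.5394,-.2984,.0235],np.radians(-3.8)); save("w48",grab_frame("wrist"),(140,190,420,290),2.8)
E
```

```text
[ 0.540819   -0.29947786  0.04748305] [ 0.50076334 -0.251519   -0.43524433] 0.06817259964510443
shift in current tool mm [24.  -1.6 -1. ] rot [-0.003  0.001 -0.005] q7 0.6
```

View pics/w48.png

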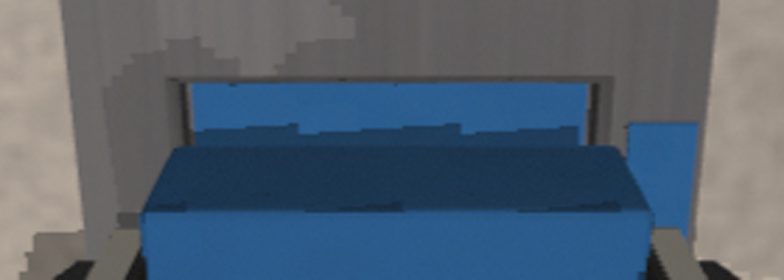

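```bash
python3 - <<'E'
from h import *
g=lambda x,y,xp: tool((140+x/2.8,190+y/2.8),xp)
print(g(168,77,.0315),g(611,77,.0315),g(178,147,.0149),g(617,148,.0149))
E
```

```text
[ 31.5 -37.4 -24.7] [ 31.5  37.8 -24.8] [ 14.9 -32.7 -18.9] [ 14.9  35.7 -18.8]
```

Request:
jog_arm([
  [4,-1.3,-1.6,0,0,-0.004],
  [5,0,0,0,0,0],
  [4,0,0,0,0,0],
  [0,0,0,0,0,0],
])

```text
clock: 46.45
position: [0.54, -0.298, 0.0341]
tool_rot: [0.855, 1.569, -0.785]
force: [0.0, 0.8, -0.3]
grip_width: 0.0684
```

```bash
python3 - <<'E'
from h import *
s=observe(); print(s["position"],s["force"],s["grip_width"]); plan([.5394,-.2984,.0235],np.radians(-3.8)); save("w49",grab_frame("wrist"),(140,190,420,290),2.8)
E
```

```text
[ 0.54004828 -0.29795541  0.0341358 ] [ 0.01592441  0.82492196 -0.32383947] 0.06836219007741523
shift in current tool mm [10.6 -0.6  0.5] rot [-0.003  0.001 -0.002] q7 0.6
```

View pics/w49.png

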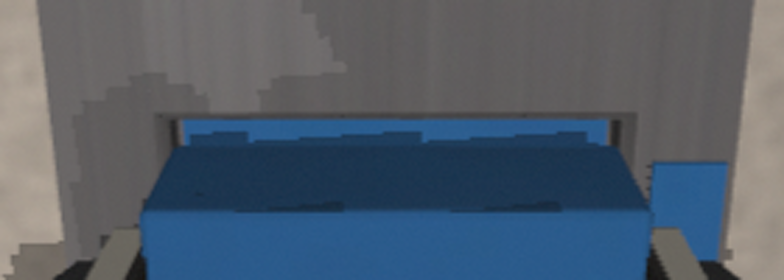

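```bash
python3 - <<'E'
from h import *
g=lambda x,y,xp: tool((140+x/2.8,190+y/2.8),xp)
print(g(156,114,.0181),g(636,114,.0181),g(178,147,.0149),g(617,148,.0149))
E
```

```text
[ 18.1 -36.5 -23.2] [ 18.1  39.1 -23.2] [ 14.9 -32.7 -18.9] [ 14.9  35.7 -18.8]
```

Request:
jog_arm([
  [3,-0.2,-0.6,0,0,0],
  [2,0,0,0,0,0],
  [2,0,0,0,0,0],
  [2,0,0,0,0,0],
  [1.5,0,0,0,0,0],
  [0,0,0,0,0,0],
])

```text
clock: 47.1
position: [0.5401, -0.2975, 0.023]
tool_rot: [0.866, 1.568, -0.774]
force: [0.6, 1.3, -1.5]
grip_width: 0.0682
```

```bash
python3 - <<'E'
from h import *
s=observe(); print(s["position"],s["force"],s["grip_width"]); save("w50",grab_frame("wrist"),(140,190,420,290),2.8)
E
```

```text
[ 0.54007489 -0.29749035  0.02299954] [ 0.55399644  1.27264123 -1.51653227] 0.06815570606364621
```

View pics/w50.png

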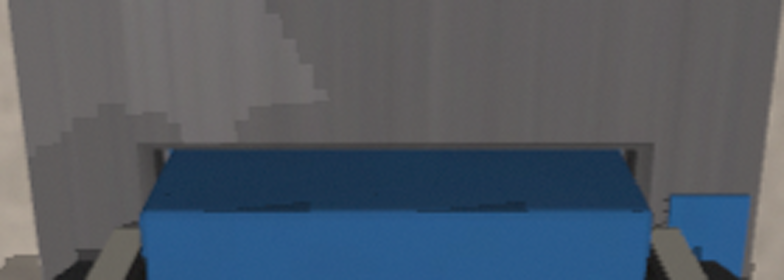

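Fully down at TCP z 0.023. Release and retreat.

Request:
jog_arm([
  [0,0,0,0,0,0],
  [0,0,0,0,0,0],
  [0,0,0,0,0,0],
  [0,0,0,0,0,0],
  [0,0,0,0,0,0],
], gripper=0)

```text
clock: 47.65
position: [0.5404, -0.2977, 0.0236]
tool_rot: [0.975, 1.567, -0.665]
force: [-0.4, -0.2, 0.8]
grip_width: 0.085
```

Request:
jog_arm([
  [-10,0,0,0,0,0],
  [-25,0,0,0,0,0],
  [-35,0,0,0,0,0],
  [-40,0,0,0,0,0],
  [-40,0,0,0,0,0],
  [-30,0,30,0,0,0],
  [0,0,30,0,0,0],
  [0,0,30,0,0,0],
  [0,0,0,0,0,0],
])

```text
clock: 48.55
position: [0.5331, -0.3896, 0.2184]
tool_rot: [1.003, 1.564, -0.636]
force: [-0.7, 0.5, -0.7]
grip_width: 0.0857
```

```bash
python3 - <<'E'
from h import *
s=observe(); print(s["position"],s["force"],s["grip_width"]); save("w51",grab_frame("wrist"),None,1.4)
save("s51",grab_frame("scene"),(150,130,380,330),3.4); save("t51",grab_frame("top"),(200,130,400,270),4)
E
```

```text
[ 0.53314984 -0.3895617   0.21835185] [-0.68777532  0.49074682 -0.67227286] 0.08567686920126584
```

View pics/w51.png

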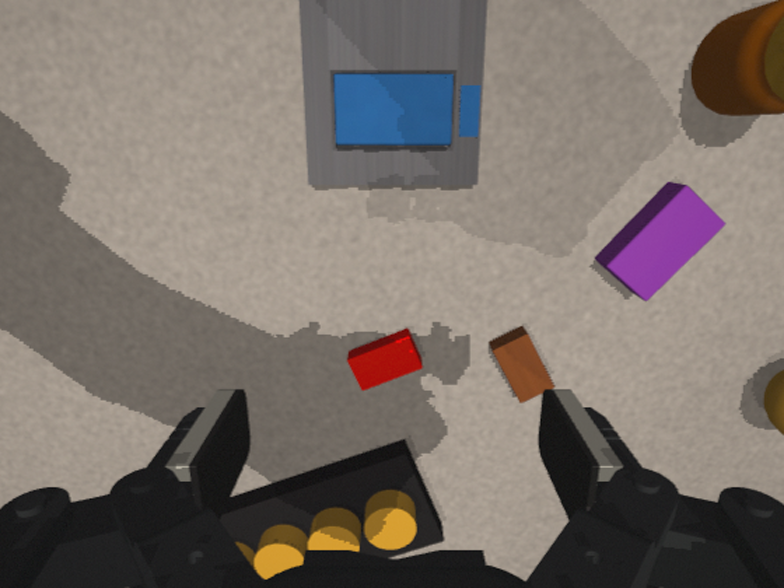

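View pics/s51.png

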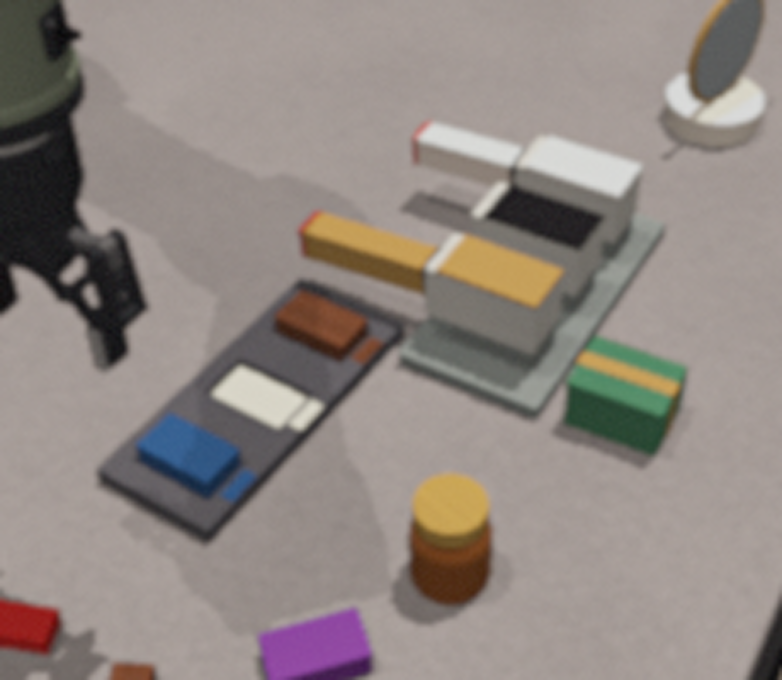

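View pics/t51.png

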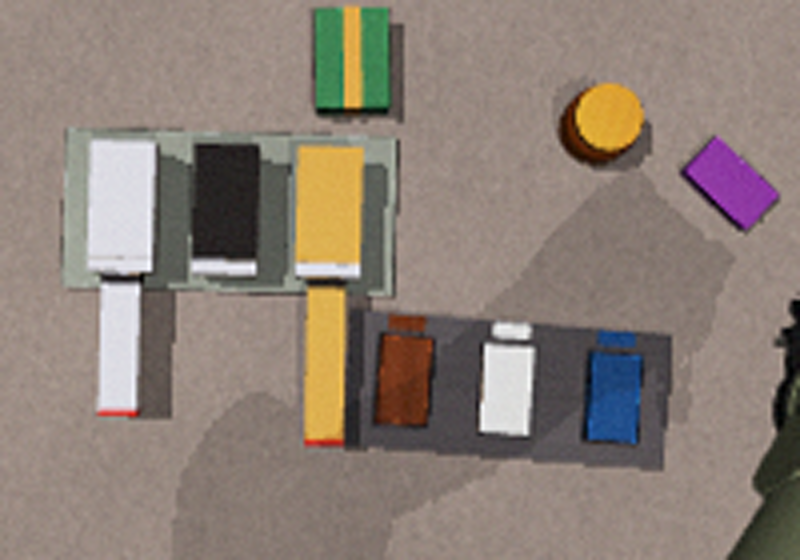

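```bash
python3 - <<'E'
from h import *
im=grab_frame("top"); c=cam("top"); hsv=cv2.cvtColor(im,cv2.COLOR_RGB2HSV)
def comp(m,roi,z,n):
    k=np.zeros_like(m,np.uint8); x0,y0,x1,y1=roi; k[y0:y1,x0:x1]=m[y0:y1,x0:x1]; 
    nn,l,st,_=cv2.connectedComponentsWithStats(k); i=1+np.argmax(st[1:,4]); print(n,rect(l==i,c,z))
H,S,V=cv2.split(hsv)
comp(((H>95)&(H<125)&(S>120)),(340,216,365,245),.032,"blue")
comp((((H<14)|(H>170))&(S>110)),(290,212,312,240),.032,"walnut")
comp((S<40)&(V>170),(315,214,336,242),.008,"stone pocket floor")
save("t52g",im,(270,190,295,245),12); save("t52w",im,(218,190,245,240),12)
cw=cam("wrist"); iw=grab_frame("wrist")
U=lambda p,z: unproj(cw,np.array(p)/1.4,z)[:,:2]
b=U([(335,73),(454,72),(450,145),(336,145)],.032); print("blue wrist",b.mean(0),b.round(4).tolist())
E
```

```text
blue [ 538.5 -298.6   70.7   43.5   -3.7]
walnut [ 5.526e+02 -1.310e+02  7.040e+01  4.170e+01  3.000e-01]
stone pocket floor [ 543.5 -216.3   70.4   39.2   -3.8]
blue wrist [ 0.54277121 -0.29223222] [[0.5103, -0.2705], [0.5786, -0.2742], [0.5752, -0.3143], [0.507, -0.31]]
```

View pics/t52g.png

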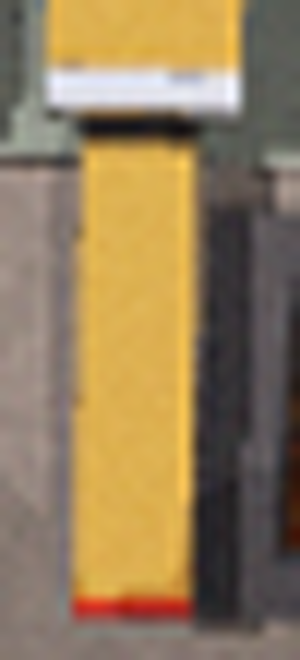

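View pics/t52w.png

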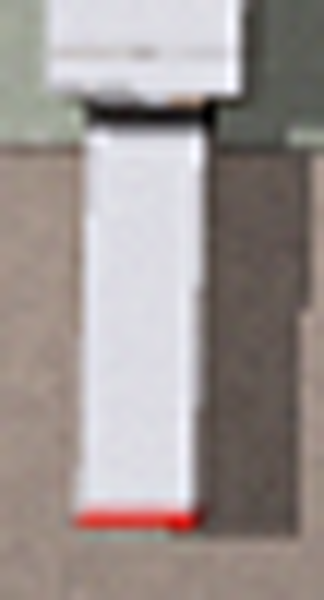

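```bash
python3 - <<'E'
from h import *
t=cam("top")
def v(o,x,y,z): return unproj(t,(o[0]+x/12-.46,o[1]+y/12-.46),z)[0].round(4)
g=(270,190); print("gold mouth",v(g,145,108,.09),"band near",v(g,140,135,.079),"plug",v(g,132,617,.072))
w=(218,190); print("white mouth",v(w,145,100,.09),"band near",v(w,148,127,.079),"plug",v(w,138,527,.073))
E
```

```text
gold mouth [ 0.6306 -0.0691  0.09  ] band near [ 0.6242 -0.068   0.079 ] plug [ 0.4994 -0.067   0.072 ]
white mouth [0.6314 0.0911 0.09  ] band near [0.625  0.0913 0.079 ] plug [0.5215 0.0933 0.073 ]
```

Both arms measure within about 1–2 mm along the bore (gold sticks out 131 mm against 130, white 110 mm against 110). The blocks are down in their pockets and the gripper is open and clear.

```bash
python3 - <<'E'
from workcell import bot, observe
print(observe()["clock"],observe()["qd"].round(3)); print(bot.job_done())
E
```

```text
48.8 [-0.003  0.004  0.003 -0.001  0.     0.     0.003]
the job is handed in; nothing more can be done
None
```

I handed the job in at about 49 s. The gold and white arms are in their own sleeves, and the walnut and blue blocks are in their own pockets. The black arm and the stone block were not on the table. The gripper is open and clear, and I left the mirror, jar and gift box alone.

**Arms:** In the last top view both arms are straight in their sleeves. Gold sticks out 131 mm (130 expected) and white 110 mm (110 expected), so both band edges are within about 1–2 mm of the mouths. While I was releasing walnut, a finger nudged the gold arm about 3 mm out and 0.06 rad askew. I gripped it again and corrected that.

**Blocks:** The scene camera shows both blocks seated flat.
- **Blue:** The top view puts it 2.6 mm off. A rough last wrist reading was about 6 to 8 mm off in y from the pocket centre I had measured earlier, but the block had gone fully down between walls with only 1.5 mm of clearance.
- **Walnut:** The top view puts it about 3.5 mm off and about 4° turned. The closer wrist view had it within 1–2 mm and square, which I trust more.

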